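# Load a key board into the bench key tester and cam-lock it

## Robot

A 7-joint arm with a two-finger parallel gripper is mounted at the origin on the work surface. World frame = base frame: x ahead of the robot, y to its left, z up, the work surface at z = 0. Lengths are in mm, angles in rad, forces in N, time in s.
With the tool pointing down it reaches from about 400 to 875 mm from the base axis. Payload 4.4 kg.
Tool frame: the origin (TCP) lies at the very end of the fingers, on their centre line; the grasp point (between the pads) lies 19 mm behind it; z points along the fingers, y is the direction in which the jaws open and shut (so a half turn about z gives the same grasp; the last joint's range is limited). The gripper opens to 85 mm and grips with 20 to 120 N. Pads are 22 mm wide; open, the fingers measure 114 mm over their backs; the gripper's body (76 mm by 85 mm) begins 54 mm behind the grasp point. The pads swing forward as they close: fully open they stand 13 mm farther back than shut.
Start: joints at [-0.066, 0.628, 0.038, 1.517, -0.027, 0.996, -0.02], TCP at [650.014, 0.027, 231.313] pointing down, gripper open.
Joint ranges: [-3.06, 3.06], [-0.37, 2.12], [-1.25, 1.32], [0.18, 2.47], [-1.1, 4.24], [0.23, 1.98], [-2.94, 2.94]. Speed limits (rad/s): [2.57, 2.57, 3.14, 3.14, 3.14, 3.14, 3.14].

## Interface

Orientations are given as [roll, pitch, yaw] about the fixed x, y, z axes, in that order (R = Rz(yaw) Ry(pitch) Rx(roll)).
In Python, from cell import read_state, get_image, calibration, finish_job gives the robot as it stands. The module is installed in compiled form; this text tells all that it offers.
- The arm moves only by the tool apply_moves, never from a script. Its argument "increments" is a list of rows, each an object of numbers: "tx", "ty", "tz": the shift along the world's x, y, z in m; "rx", "ry", "rz": the turn, a rotation vector about the world's x, y, z in units of 5 degrees (1.0 is 5 degrees); "claw": the finger opening in m, from 0 to 0.0854. In form: [{"tx": .., "ty": .., "tz": .., "rx": .., "ry": .., "rz": .., "claw": ..}, ...]. A call has 1 to 12 rows; each row is the pose to reach, as a shift and turn from the pose commanded when the call began; what a row does not reach only later rows make up. A row lasts 1/10 s, in which the tool goes at most 50 mm and 8.59 degrees, less where a joint would pass 70% of its speed; a pose out of reach is approached as far as the arm can. A call with a gripper value outside its range is refused whole. The fingers move at their own pace and stop on an object; the grip force is fixed at half the most. Time passes only in rows, so rows that repeat a pose let the fingers close. It gives the time, the measured TCP pose, the force and the opening at its end, in the units of the state.
- read_state(): the state, without advancing time (a new reading comes with each control period).
- get_image(name): name is "scene" or "side" or "wrist"; returns the picture (384x512x3 uint8, red, green, blue); there is no depth.
- calibration(name): a dict with "camera_matrix" (3x3 intrinsics, pixels), "distortion" ([k1, k2, p1, p2, k3] as OpenCV has them; the pictures are not rectified), "origin" and "attitude" of the camera in the world. Camera axes: x right, y up, looking along -z (the intrinsics and any distortion apply to the point x, -y, -z); pixel columns grow to the right and rows downward; lengths in mm; the calibration is good to about 2 mm. A picture is of the moment at which its call begins: read the wrist's pose just before it. calibration takes no time and is no camera call; for the wrist camera it gives the pose at the moment of the call.
- finish_job(): hands the job in, once; it reports no verdict.
The state is a dict: "clock": time; "qpos": joint angles; "qd": joint speeds; "tau": joint torques, N m; "eef_pos": TCP position; "tool_rot": TCP orientation; "force": force on the tool from outside, world axes, zero at the start; "torque": the same for the moment, N m; "width": finger opening in mm.
Only numpy, scipy, OpenCV 4.12 (cv2) and the standard library are available. Lean on these libraries where they do the work, as an engineer would, in place of code of your own. Each camera call takes 0.05 s, during which the arm holds its last target. There are 200 camera calls.

## Task

Lift the key board out of its transit tray and lay it in the tester's guide rails, nose towards the press head and clear in front of it, and let go. Then take it again by its pull tab and slide it fully home under the press head, against the stop. Finally turn the cam knob clockwise until the sprung bolt drops into the cam's notch and locks the board, and leave everything else on the bench where it is.

Things in the scene. Friction and masses are not known exactly. Their poses are not given: they have to be found in the camera images.
- key_board: Key board, about 0.3 kg: aluminium plate 140 x 60 x 5 mm with a row of three tall push keys and a pull tab. Origin: centre of the plate's underside; +x to the nose (key end), -x to the tail (tab end), z up. Key row: x -9 to +66, y -12 to +12, z 5 to 39 mm, one block. Lock notch in the plate's -y edge, x -50 to -34, 11 mm deep. Centre of mass within 10 mm of x = 0.
- keys_grip (a point): Point in the key row near the centre of mass, to lift the board by: 6 mm noseward of the board's origin, 28 mm above the plate's underside (23 above its top). The row is 24 mm wide across the board's y and 34 mm high. Turns with the board.
- pull_tab (a point): Point in the pull tab, 5 mm below its top: upright aluminium flange across the tail, 10 mm thick (board x), 50 mm wide (y), 28 mm high on the plate. The point is 64 mm behind the board's origin, 28 mm above the plate's underside. Turns with the board. In the tray the walls leave no room for fingers round the tab; in the rails it is free all round.
- tray: Black moulded transit tray 172 x 86 mm, fixed. Origin: centre of its underside, x along its length; floor 6 mm thick. The board lies in it with the same heading, tail in the deep U-shaped -x end (walls 39 mm high round the tab), nose between corners 21 mm high. Beside the keys (x -38 to +60) the sides are only 10 mm high. Lift the board straight up 40 mm or more to clear it.
- tester: Bench key tester, fixed, base 264 x 232 mm. Origin: on the bench, under the middle of the press head's front. +x runs along the rails into the head, y left, z up. Steel bed, top z 20 mm, x -163 to +80, between bevelled rails 65 mm apart, 5 mm high. Press head bridges it from x 0 to 91: cheeks at |y| 39 to 46, plate z 76 to 84, cylinders to z 112. Stop face at x 80. Board +x goes along tester +x.
- load_mark (a point): Point on the bed midway between the rails, in front of the press head (tester x -88, y 0, z 20 mm): with the board's origin here, its nose is 18 mm clear of the head. Turns with the tester.
- home_mark (a point): Point on the bed under the head (tester x 10, y 0, z 20 mm): the board's origin is here when the board is fully home, its nose on the stop. Slides freely there; push until it meets the stop. Turns with the tester.
- knob_grip (a point): On the cam's upright axis (tester x -32, y -105), 63 mm above the bench, to grip the knob: a black bar 80 mm long, 18 wide, z 44 to 78 mm, on a steel cam disc of 36 mm radius, z 28 to 41. At cam value c the bar lies (1.40 - c) rad counter-clockwise, seen from above, of the tester's x; locked, it is parallel to the rails. The cam's one notch is square to the bar.
- cam (a joint): Turn of the cam knob, rad, growing clockwise seen from above. Starts at 0 to 0.45; the notch meets the bolt's roller at 1.40 (0.07 play either way). Light friction (about 0.15 N m); it stays where it is left. Once the roller is in the notch the cam is stopped both ways, so turning slightly too far does no harm.
- bolt (a joint): Travel of the sprung lock bolt, m: 0 with its roller on the cam's rim, on the side away from the rails; 0.010 with the roller in the notch and its 10 mm wide dog (tester x -32) in the board's lock notch. Spring force 8 to 12 N. If the board is not home the dog lands on the plate's edge and the bolt stops at 0.002 to 0.007; dropped too early it bars the board's way.
- screwdriver: Bystander: black-handled screwdriver, 170 mm long, lying on the bench to the right. Leave alone.
- spare_key: Bystander: one loose push key, 25 x 24 x 34 mm. Leave alone.
- spool: Bystander: aluminium solder spool, 60 mm across, 40 mm high. Leave alone.
- cap_box: Bystander: small open grey box with key caps, 90 x 70 x 35 mm. Leave alone.
There are look-alikes about, which are no part of the job. Of the things like the key_board, leave any that is red; of the rest the smaller one is meant.

How it is judged (in metres and radians):
On the way, in this order (a step that is already met when the one before it is completed fails the run):
1. the key board lies flat in the guide rails, let go, not yet home (x of key_board in the frame of tester between -0.14 and 0.003 m and y of key_board in the frame of tester between -0.006 and 0.006 m and z of key_board in the frame of tester between 0.016 and 0.0235 m and angle between key_board's own z axis and vertical below 0.06 rad and angle between the x axis of key_board and the x axis of tester, either way round below 0.09 rad and contact force between the fingers and key_board below 0.2 N), for 0.2 s.
2. the fingers are on the pull tab of the board in the rails (x of key_board in the frame of tester between -0.14 and 0.014 m and y of key_board in the frame of tester between -0.006 and 0.006 m and z of key_board in the frame of tester between 0.016 and 0.0235 m and angle between key_board's own z axis and vertical below 0.06 rad and angle between the x axis of key_board and the x axis of tester, either way round below 0.09 rad and contact force between the fingers and key_board above 0.5 N and distance between the grasp point and pull_tab below 0.045 m), for 0.1 s.
3. the key board is fully home against the stop, the bolt still drawn back (x of key_board in the frame of tester between 0.007 and 0.015 m and y of key_board in the frame of tester between -0.006 and 0.006 m and z of key_board in the frame of tester between 0.016 and 0.0235 m and angle between key_board's own z axis and vertical below 0.06 rad and angle between the x axis of key_board and the x axis of tester, either way round below 0.09 rad and value of joint bolt below 0.003 m), for 0.2 s.
At the end, for the whole second after the job is handed in: The key board lies flat and still in the guide rails, fully home (nose within 3 mm of the stop), and the sprung bolt has dropped at least 7.5 mm of its 10 mm into the cam's notch, so that its dog is in the board's lock notch (x of key_board in the frame of tester between 0.007 and 0.015 m and y of key_board in the frame of tester between -0.006 and 0.006 m and z of key_board in the frame of tester between 0.016 and 0.0235 m and angle between key_board's own z axis and vertical below 0.06 rad and angle between the x axis of key_board and the x axis of tester, either way round below 0.09 rad and value of joint bolt above 0.0075 m and value of joint cam above 1.28 rad and linear speed of key_board below 0.02 m/s and velocity of joint cam below 0.1 rad/s); the robot touches nothing.
It fails at once if the screwdriver is pushed or carried away (more than 30 mm) (distance of screwdriver from where it was at the start of the episode above 0.03 m).
It fails at once if the spare key is pushed or carried away (more than 30 mm) (distance of spare_key from where it was at the start of the episode above 0.03 m).
It fails at once if the spool is pushed or carried away (more than 30 mm) (distance of spool from where it was at the start of the episode above 0.03 m).
It fails at once if the box of caps is pushed or carried away (more than 30 mm) (distance of cap_box from where it was at the start of the episode above 0.03 m).
It also fails if it takes over 51 s, if anything falls off the work surface, if the arm or the gripper's body presses on something with over 40 N, if the wrist force passes 120 N, or if a joint passes its speed limit or range.

## Working session

There is one attempt and no reset: what is moved stays moved. The work goes in short steps, Python scripts to look and compute and a tool call to move; the robot and the scene stay as the last step left them, time stands still between calls to the robot, and variables do not carry over. Pictures are saved under pics/ and viewed, about 8 in all and at most 12, crops included, and the job is handed in when it is done.

Besides the shell and the picture viewer there is one more tool, called after "Call:" by a JSON object that holds its "name" and its "arguments", one argument or row to a line. apply_moves: Moves the arm, as the interface text tells. Its arguments: {"type":"object","properties":{"increments":{"type":"array"}},"required":["increments"]}

```bash
mkdir -p pics
cat > h.py <<'E'
import numpy as np, cv2
from cell import *
def rot(a):
    a=np.array(a,float)
    if a.shape==(3,3): return a
    from scipy.spatial.transform import Rotation as R
    return R.from_euler('xyz',a).as_matrix() if a.size==3 else R.from_quat(a).as_matrix()
def cam(n):
    c=calibration(n); return np.array(c['camera_matrix'],float),np.array(c['distortion'],float),np.array(c['origin'],float),rot(c['attitude'])
def px2w(c,uv,z):
    K,D,o,R=c
    p=cv2.undistortPoints(np.array([[uv]],float),K,D)[0,0]
    d=R@np.array([p[0],-p[1],-1.]); return o+d*(z-o[2])/d[2]
def w2px(c,P):
    K,D,o,R=c
    q=(np.atleast_2d(P)-o)@R; q=q*[1,-1,-1]
    return cv2.projectPoints(q,np.zeros(3),np.zeros(3),K,D)[0][:,0]
def snap(n,f):
    im=get_image(n); cv2.imwrite('pics/'+f+'_raw.png',im[...,::-1]); return im[...,::-1]
E
python3 - <<'E'
from h import *
a=snap('scene','s0');b=snap('side','d0')
print(read_state()); print(calibration('scene'));print(calibration('side'))
cv2.imwrite('pics/s0.png',cv2.resize(a,(800,600),interpolation=3));cv2.imwrite('pics/d0.png',cv2.resize(b,(800,600),interpolation=3))
E
```

```text
{'clock': 0.1, 'qpos': array([-0.06576153,  0.62925794,  0.03845184,  1.5182795 , -0.02702181,
        0.99632777, -0.02000594]), 'qd': array([ 0.00077578, -0.00361125,  0.00068153, -0.00328531,  0.00051305,
        0.00049253, -0.00039838]), 'tau': array([ 3.65140630e-03, -5.64529252e+01,  1.23032581e+00, -1.93971133e+01,
        1.11524854e-02,  5.46943455e-03, -1.37002465e-05]), 'eef_pos': array([6.49422974e+02, 7.29889820e-03, 2.30474720e+02]), 'tool_rot': array([-3.13983802e+00,  4.40433779e-06,  1.57073407e+00]), 'force': array([-0.15270843, -0.88144152, -0.1625066 ]), 'torque': array([-0.05189618,  0.00616797,  0.01900769]), 'width': 85.32329528319023}
{'camera_matrix': array([[407.88888879,   0.        , 258.75540645],
       [  0.        , 407.88888879, 198.30831861],
       [  0.        ,   0.        ,   1.        ]]), 'distortion': array([-0.12530323,  0.        ,  0.        ,  0.        ,  0.        ]), 'origin': array([1172.07144263,    3.06022635, 1209.75798515]), 'attitude': array([ 0.519877  , -0.01150209,  1.60213978])}
{'camera_matrix': array([[359.99880714,   0.        , 256.98000915],
       [  0.        , 359.99880714, 187.37164894],
       [  0.        ,   0.        ,   1.        ]]), 'distortion': array([-0.01448302,  0.        ,  0.        ,  0.        ,  0.        ]), 'origin': array([ 399.61342082, -730.02230191,  698.2011581 ]), 'attitude': array([ 0.86177161, -0.0212598 , -0.09958156])}
```

View pics/s0.png

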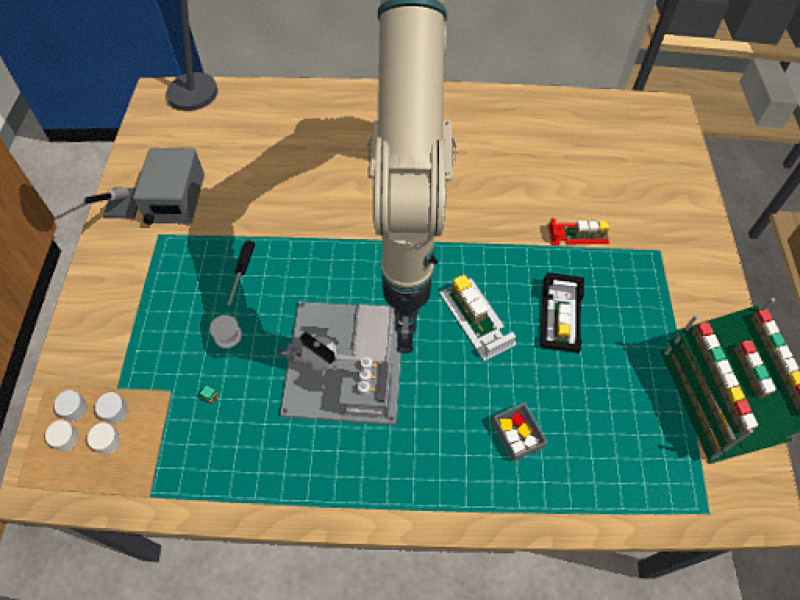

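View pics/d0.png

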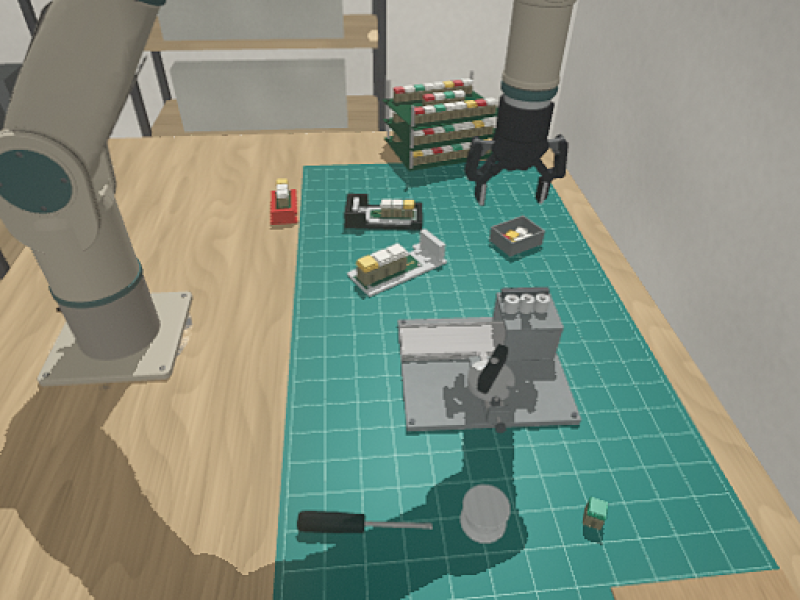

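Boards seen: the red one at (580,231), a larger white one at (478,315), and a smaller one in the black tray at (562,312). The tray one fits because it is not red and is the smaller of the other two. I'll confirm it in an enlarged crop, along with the tester.

Run:
```python
from h import *
a=cv2.imread('pics/s0_raw.png')
t=cv2.resize(a[168:232,332:386],None,fx=7,fy=7,interpolation=2)
s=cv2.resize(a[188:274,176:262],None,fx=4.8,fy=4.8,interpolation=2) 
s=cv2.resize(a[188:274,176:262],(412,412),interpolation=2)
o=np.zeros((452,800,3),np.uint8);o[:448,:378]=t;o[:412,384:796]=s
cv2.imwrite('pics/c1.png',o)
b=cv2.imread('pics/d0_raw.png')
t=cv2.resize(b[198:280,250:375],(800,525),interpolation=2)
cv2.imwrite('pics/c2.png',t)
```

```text
(no output)
```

View pics/c1.png

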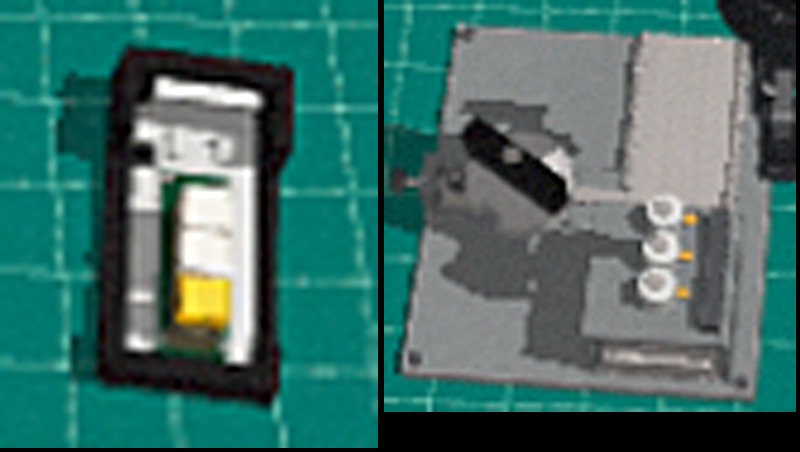

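View pics/c2.png

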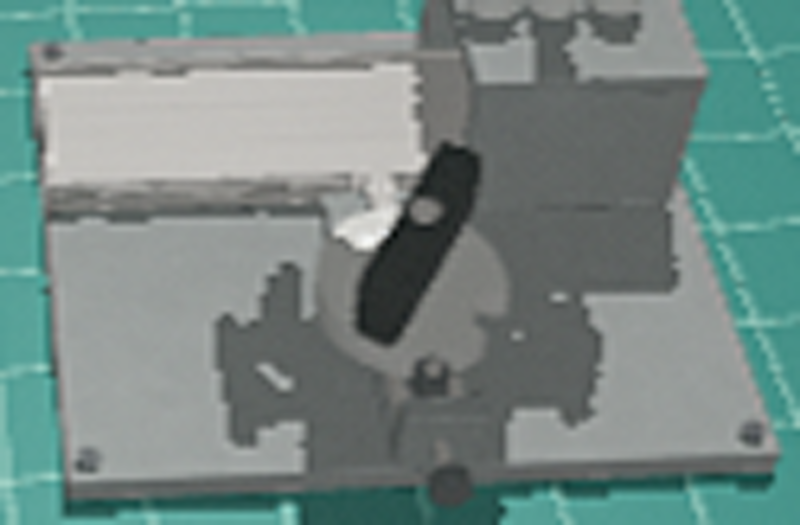

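The crops show the board in the black tray is white and intact, with its tab at the top (towards the robot) and the yellow key at the nose. That confirms it as the target. In the tester crop the knob axis is near (512,155) and the bed's front corners near (642,35) and (735,42).

Run:
```python
from h import *
c=cam('scene'); d=cam('side')
T=lambda u,v,z:px2w(c,(332+u/7-.4,168+v/7-.4),z)
S=lambda u,v,z:px2w(c,(176+(u-384)/4.79-.4,188+v/4.79-.4),z)
D=lambda u,v,z:px2w(d,(250+u/6.4-.4,198+v/6.4-.4),z)
p=lambda n,x:print(n,x.round(1))
for n,u,v,z in [('tabL',157,82,39),('tabR',262,100,39),('keyTL',180,180,45),('keyTR',230,187,45),('keyBL',175,325,45),('keyBR',228,328,45),('Utl',120,48,45),('Utr',293,68,45),('bl',100,380,21),('br',275,402,21)]: p(n,T(u,v,z))
for n,u,v,z in [('knob',513,155,78),('knobA',468,125,78),('knobB',560,205,78),('c1',665,208,112),('c3',655,287,112),('bedFL',642,35,20),('bedFR',735,42,20),('b1',460,33,12),('b2',413,358,12),('b3',742,382,12)]: p(n,S(u,v,z))
for n,u,v,z in [('knob',425,208,78),('knobA',458,148,78),('knobB',375,340,78),('bedFfar',45,72,20),('bedFnear',48,182,20),('b1',88,460,12),('b3',750,433,12),('b0',52,52,12)]: p(n,D(u,v,z))
w=calibration('wrist');print(w);print(read_state()['eef_pos'],read_state()['tool_rot'])
```

```text
tabL [414.3 320.2  39. ]
tabR [422.5 371.7  39. ]
keyTL [473.4 324.9  45. ]
keyTR [476.4 348.9  45. ]
keyBL [552.1 315.5  45. ]
keyBR [552.8 340.5  45. ]
Utl [399.  301.8  45. ]
Utr [407.1 387.4  45. ]
bl [569.7 283.8  21. ]
br [578.5 366.2  21. ]
knob [ 608.2 -176.3   78. ]
knobA [ 587.5 -208.    78. ]
knobB [ 642.7 -142.7   78. ]
c1 [658.1 -73.1 112. ]
c3 [711.1 -76.  112. ]
bedFL [ 481.4 -103.9   20. ]
bedFR [484.7 -38.1  20. ]
b1 [ 480.  -234.2   12. ]
b2 [ 725.5 -237.8   12. ]
b3 [733.4 -23.   12. ]
knob [ 607.  -174.7   78. ]
knobA [ 626.2 -145.8   78. ]
knobB [ 576.  -233.8   78. ]
bedFfar [482.8 -33.3  20. ]
bedFnear [477.7 -96.6  20. ]
b1 [ 479.4 -227.    12. ]
b3 [ 724.3 -235.8   12. ]
b0 [488. -13.  12.]
{'camera_matrix': array([[301.03654436,   0.        , 251.81660692],
       [  0.        , 301.03654436, 190.19150353],
       [  0.        ,   0.        ,   1.        ]]), 'distortion': array([-0.04214139,  0.        ,  0.        ,  0.        ,  0.        ]), 'origin': array([648.51835768,  72.80450322, 373.74904353]), 'attitude': array([-0.28974792,  0.0012458 , -0.00035953])}
[6.49422974e+02 7.29889820e-03 2.30474720e+02] [-3.13983802e+00  4.40433779e-06  1.57073407e+00]
```

Call:
{"name": "apply_moves", "arguments": {
  "increments": [
    {"tx": -0.158, "ty": 0.335, "rz": 16.8},
    {"tx": -0.158, "ty": 0.335, "rz": 16.8},
    {"tx": -0.158, "ty": 0.335, "rz": 16.8},
    {"tx": -0.158, "ty": 0.335, "rz": 16.8},
    {"tx": -0.158, "ty": 0.335, "rz": 16.8},
    {"tx": -0.158, "ty": 0.335, "rz": 16.8},
    {"tx": -0.158, "ty": 0.335, "rz": 16.8},
    {"tx": -0.158, "ty": 0.335, "rz": 16.8},
    {"tx": -0.158, "ty": 0.335, "rz": 16.8},
    {"tx": -0.158, "ty": 0.335, "rz": 16.8},
    {"tx": -0.158, "ty": 0.335, "rz": 16.8},
    {"tx": -0.158, "ty": 0.335, "rz": 16.8}
  ]
}}

```text
$.increments[0]: bad value
```

Run:
```python
from h import *
s=read_state();c=cam('wrist');np.savez('w1.npz',*c);a=snap('wrist','w1');print(s['clock'],s['eef_pos'],s['tool_rot'],s['qpos'],s['force'])
x=calibration('wrist');print(x['origin'],x['attitude'])
# predicted board pts
g=np.array([491.3,334.9,0]);y=-.105;R=np.array([[np.cos(y),-np.sin(y),0],[np.sin(y),np.cos(y),0],[0,0,1]])
P=[(-9,-12,39),(66,-12,39),(66,12,39),(-9,12,39),(-70,-30,0),(70,-30,0),(70,30,0),(-70,30,0)]
q=w2px(c,[g+R@(np.array(p)+[-6,0,6]) for p in P]);print(q.round(0).tolist())
cv2.imwrite('pics/w1.png',cv2.resize(a,(800,600),interpolation=2))
```

```text
0.1 [6.49422974e+02 7.29889820e-03 2.30474720e+02] [-3.13983802e+00  4.40433779e-06  1.57073407e+00] [-0.06576153  0.62925794  0.03845184  1.5182795  -0.02702181  0.99632777
 -0.02000594] [-0.15270843 -0.88144152 -0.1625066 ]
[648.57347417  72.80293206 373.86875457] [-0.28974075  0.00098872 -0.00036335]
[[59.0, -182.0], [141.0, -179.0], [143.0, -209.0], [60.0, -212.0], [24.0, -134.0], [157.0, -126.0], [160.0, -194.0], [25.0, -198.0]]
```

View pics/w1.png

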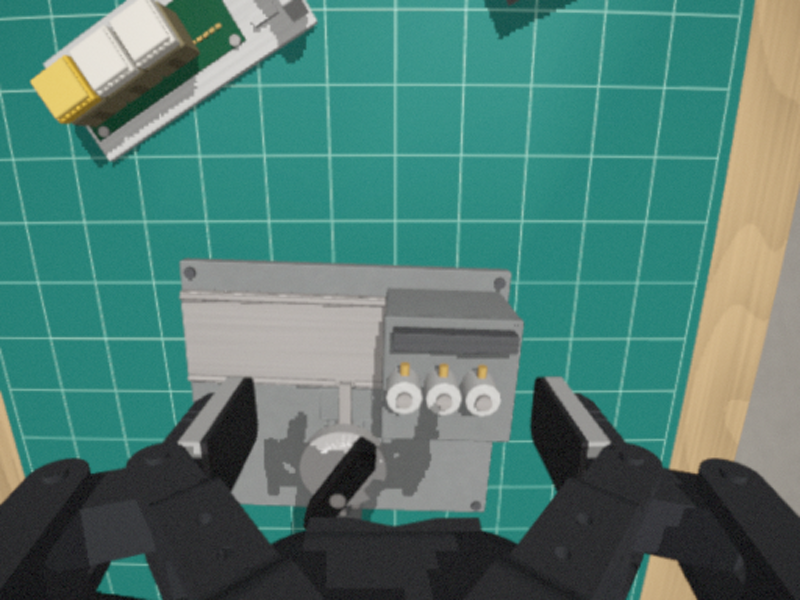

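The move was refused, so this picture is from the start pose. It shows the tester anyway: rails at rows ~300 and ~381, bed front edge at column ~188, knob end near (338,500). I'll retry with all keys given.

Call:
{"name": "apply_moves", "arguments": {
  "increments": [
    {"tx": -0.05, "ty": 0.04, "tz": 0.0, "rx": 0, "ry": 0, "rz": 1.6, "claw": 0.085},
    {"tx": -0.08, "ty": 0.08, "tz": 0.0, "rx": 0, "ry": 0, "rz": 3.2, "claw": 0.085},
    {"tx": -0.1, "ty": 0.12, "tz": 0.0, "rx": 0, "ry": 0, "rz": 4.8, "claw": 0.085},
    {"tx": -0.12, "ty": 0.16, "tz": 0.0, "rx": 0, "ry": 0, "rz": 6.4, "claw": 0.085},
    {"tx": -0.14, "ty": 0.2, "tz": 0.0, "rx": 0, "ry": 0, "rz": 8.0, "claw": 0.085},
    {"tx": -0.158, "ty": 0.24, "tz": 0.0, "rx": 0, "ry": 0, "rz": 9.6, "claw": 0.085},
    {"tx": -0.158, "ty": 0.28, "tz": 0.0, "rx": 0, "ry": 0, "rz": 11.2, "claw": 0.085},
    {"tx": -0.158, "ty": 0.31, "tz": 0.0, "rx": 0, "ry": 0, "rz": 12.8, "claw": 0.085},
    {"tx": -0.158, "ty": 0.335, "tz": 0.0, "rx": 0, "ry": 0, "rz": 14.4, "claw": 0.085},
    {"tx": -0.158, "ty": 0.335, "tz": 0.0, "rx": 0, "ry": 0, "rz": 16.0, "claw": 0.085},
    {"tx": -0.158, "ty": 0.335, "tz": 0.0, "rx": 0, "ry": 0, "rz": 16.8, "claw": 0.085},
    {"tx": -0.158, "ty": 0.335, "tz": 0.0, "rx": 0, "ry": 0, "rz": 16.8, "claw": 0.085}
  ]
}}

```text
clock: 1.35
eef_pos: [491.8, 334.9, 230.8]
tool_rot: [-3.141, -0.001, 3.037]
force: [0.0, -0.1, 0.6]
width: 85.1
```

Run:
```python
from h import *
s=read_state();c=cam('wrist');a=snap('wrist','w2');np.savez('w2.npz',*c);print(s['clock'],s['eef_pos'],s['tool_rot'],s['qpos'])
g=np.array([491.3,334.9,0]);y=-.105;R=np.array([[np.cos(y),-np.sin(y),0],[np.sin(y),np.cos(y),0],[0,0,1]])
P=[(-9,-12,39),(66,-12,39),(66,12,39),(-9,12,39),(-70,-30,0),(70,-30,0),(70,30,0),(-70,30,0)]
q=w2px(c,[g+R@(np.array(p)+[-6,0,6]) for p in P]);print((q*800/512).round(0).tolist())
t=cv2.resize(a,(800,600),interpolation=2)
b=cv2.imread('pics/w1_raw.png')[155:335,100:340]
cv2.imwrite('pics/w2.png',t);cv2.imwrite('pics/w1c.png',cv2.resize(b,(800,600),interpolation=2))
```

```text
1.35 [491.80998189 334.92107487 230.8478304 ] [-3.14114755e+00 -8.93059080e-04  3.03713639e+00] [-0.40794379  0.57060679 -0.37473857  1.66929619  0.2452011   0.9492694
  0.59386077]
[[377.0, 243.0], [378.0, 342.0], [410.0, 342.0], [411.0, 243.0], [354.0, 154.0], [358.0, 329.0], [430.0, 329.0], [434.0, 154.0]]
```

View pics/w2.png

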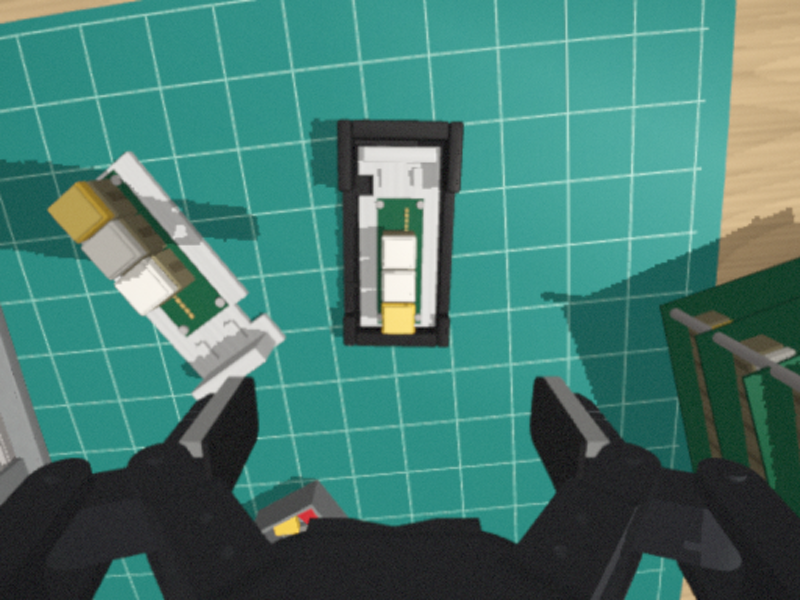

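View pics/w1c.png

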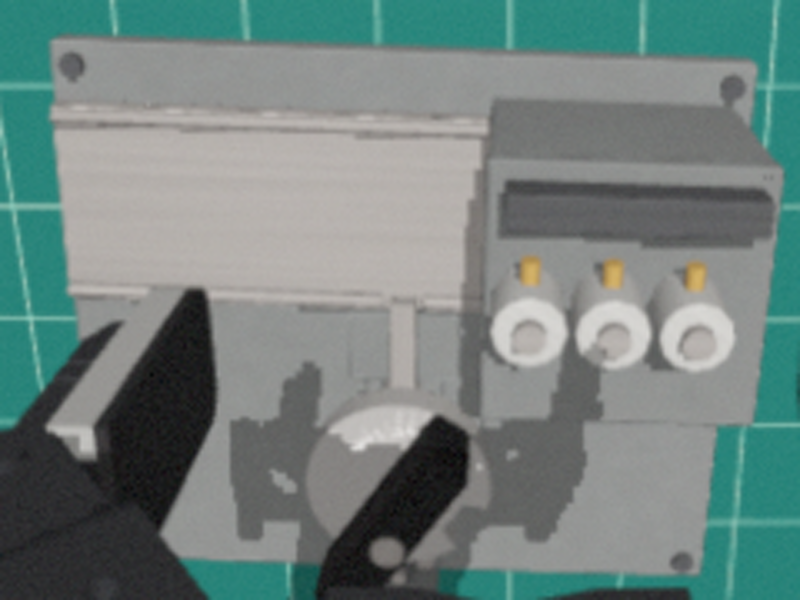

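Wrist view: the key-row top spans (382,235) to (416,333), and the tab top spans (358,147) to (438,162). In the tester crop the head-plate corners are (487,157), (480,418), (755,423) and (783,168), the bed front corners (55,125) and (70,290), and the knob centre (388,552).

```bash
cat >> h.py <<'E'
from scipy.optimize import least_squares
def fit(sets,x0,z0=0,free=False):
    # sets: list of (cam, pts, px); pose x,y,yaw
    def f(v):
        y=v[2];R=np.array([[np.cos(y),-np.sin(y),0],[np.sin(y),np.cos(y),0],[0,0,1]])
        return np.concatenate([(w2px(c,np.array(p,float)@R.T+[v[0],v[1],z0])-np.array(u)).ravel() for c,p,u in sets])
    r=least_squares(f,x0,loss='soft_l1');return r.x,f(r.x).reshape(-1,2)
E
python3 - <<'E'
from h import *
ld=lambda n:tuple(np.load(n)[k] for k in np.load(n).files)
c2=ld('w2.npz');c1=ld('w1.npz')
s=512/800
kp=[(-9,-12,39),(-9,12,39),(66,12,39),(66,-12,39)];tp=[(-69,-25,33),(-69,25,33),(-59,25,33),(-59,-25,33)]
u=np.array([(382,235),(417,235),(415,333),(381,333),(358,147),(438,147),(438,162),(358,162)])*s
sc=cam('scene');us=np.array([(180,180),(230,187),(228,328),(175,325)])/7+[331.6,167.6]
for st in ([(c2,kp+tp,u)],[(sc,kp,us)]):
    v,r=fit(st,[485,335,-.1],6);print(v.round(3));print(r.round(1).tolist())
t=[(0,46,84),(0,-46,84),(91,-46,84),(91,46,84),(-163,32.5,20),(-163,-32.5,20),(-32,-105,78)]
u=np.array([(487,157),(480,418),(755,423),(783,168),(55,125),(70,290),(388,552)])/3.333+[99.7,154.7]
v,r=fit([(c1,t,u)],[645,-70,-.03]);print(v.round(3));print(r.round(1).tolist())
S=[((-32,-105,78),(513,155)),((-163,-32.5,20),(642,35)),((-163,32.5,20),(735,42)),]
us=np.array([((q[0]-384)/4.79+175.6,q[1]/4.79+187.6) for _,q in S])
D=[((-32,-105,78),(425,208)),((-163,32.5,20),(45,72)),((-163,-32.5,20),(48,182))]
ud=np.array([(q[0]/6.4+249.6,q[1]/6.4+197.6) for _,q in D])
v,r=fit([(c1,t,u),(sc,[p for p,_ in S],us),(cam('side'),[p for p,_ in D],ud)],[645,-70,-.03]);print(v.round(3));print(r.round(1).tolist())
for n,p in [('load',(-88,0,20)),('home',(10,0,20)),('knob',(-32,-105,63))]:
    a=v[2];print(n,v[0]+np.cos(a)*p[0]-np.sin(a)*p[1],v[1]+np.sin(a)*p[0]+np.cos(a)*p[1])
# knob bar direction from wrist crop: edges of bar top z78
P=lambda x,y:px2w(c1,(x/3.333+99.7,y/3.333+154.7),78)
for A,B in [((330,545),(432,418)),((378,585),(468,482))]: d=P(*B)-P(*A);print('bar',np.arctan2(d[1],d[0]))
E
```

```text
[ 4.79970e+02  3.39877e+02 -1.07000e-01]
[[-0.1, 0.1], [-0.6, 0.1], [-0.4, 1.3], [0.9, 1.2], [3.0, -0.5], [-1.3, -0.4], [-1.5, -0.3], [3.1, -0.4]]
[ 4.85369e+02  3.35532e+02 -1.09000e-01]
[[-0.0, 0.4], [-0.1, 0.3], [-0.1, -0.1], [0.2, -0.6]]
[ 6.40777e+02 -7.22700e+01 -2.50000e-02]
[[-0.1, 0.4], [0.5, 0.6], [-0.3, 0.7], [0.2, -0.9], [-0.9, 0.3], [-0.1, -1.5], [0.4, -0.2]]
[ 6.40991e+02 -7.22390e+01 -2.50000e-02]
[[0.1, 0.3], [0.7, 0.6], [-0.1, 0.7], [0.4, -0.9], [-0.7, 0.3], [0.1, -1.5], [0.6, -0.3], [0.0, -0.5], [1.0, -1.0], [0.8, -1.5], [-0.1, 0.6], [-1.4, 0.7], [-0.0, 1.2]]
load 553.018817821579 -70.03193752050254
home 650.9879923407119 -72.48975037743077
knob 606.367832342946 -176.40337470924678
bar 0.9489043960063905
bar 0.9288008737229293
```

Run:
```python
from h import *
a=cv2.imread('pics/w2_raw.png')[74:226,212:300]
b=cv2.imread('pics/d0_raw.png')[118:154,214:276]
o=np.zeros((600,800,3),np.uint8)
t=cv2.resize(a,(346,598),interpolation=2) # 3.932
o[:598,:346]=t
t=cv2.resize(b,(450,261),interpolation=2) #7.258
o[:261,350:800]=t
cv2.imwrite('pics/c3.png',o)
```

```text
(no output)
```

View pics/c3.png

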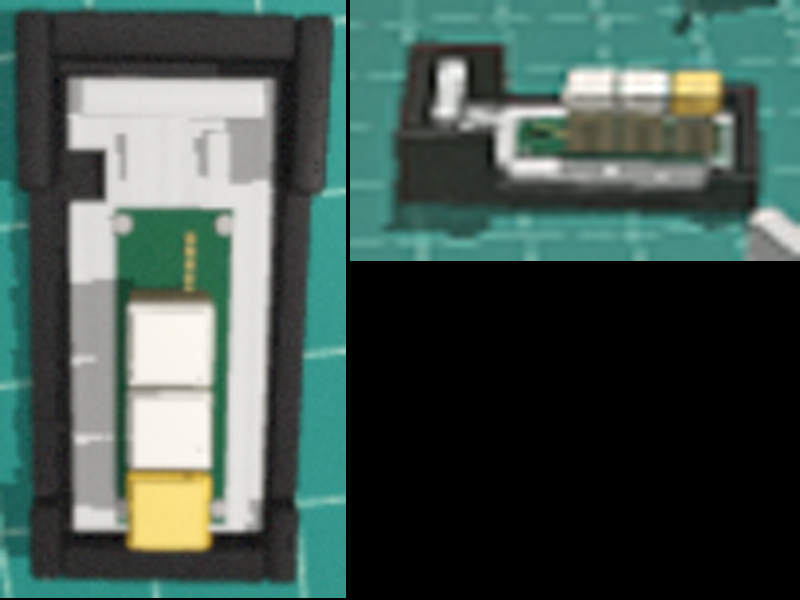

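The crop gives tab-top corners (80,80), (266,80), (266,117) and (80,117), key-top corners (130,300), (213,300), (211,548) and (127,548), and plate nose corners (73,531) and (262,531).

Run:
```python
from h import *
ld=lambda n:tuple(np.load(n)[k] for k in np.load(n).files)
c2=ld('w2.npz')
p=[(-9,-12,39),(-9,12,39),(66,12,39),(66,-12,39),(-69,-25,33),(-69,25,33),(-59,25,33),(-59,-25,33),(70,-30,5),(70,30,5)]
u=np.array([(130,300),(213,300),(211,548),(127,548),(80,80),(266,80),(266,117),(80,117),(73,531),(262,531)])/3.932+[211.6,73.6]
v,r=fit([(c2,p,u)],[485,335,-.1],6);print(v.round(3));print(r.round(1).tolist())
d=cam('side');pd=[(-9,-12,39),(66,-12,39),(66,12,39),(-9,12,39)]
ud=(np.array([(563,105),(718,112),(722,72),(570,70)])-[350,0])/7.258+[213.6,117.6]
v,r=fit([(d,pd,ud)],[485,335,-.1],6);print('side',v.round(3));print(r.round(1).tolist())
s=read_state();print(s['eef_pos'],s['tool_rot'])
```

```text
[ 4.79837e+02  3.39677e+02 -1.11000e-01]
[[-0.4, 0.4], [0.3, 0.5], [-0.4, 1.4], [0.4, 1.2], [0.2, -0.6], [-0.2, -0.3], [-0.4, 0.0], [0.3, -0.3], [0.8, -1.2], [-0.5, -0.9]]
side [ 4.80781e+02  3.31872e+02 -1.54000e-01]
[[-0.2, -0.7], [0.5, -0.7], [0.2, 1.1], [-0.6, 0.4]]
[491.930774   334.73565101 230.95479315] [-3.14116489e+00 -6.82780687e-04  3.03501861e+00]
```

Call:
{"name": "apply_moves", "arguments": {
  "increments": [
    {"tx": -0.004, "ty": 0.004, "tz": -0.04, "rx": 0, "ry": 0, "rz": 0, "claw": 0.085},
    {"tx": -0.004, "ty": 0.004, "tz": -0.08, "rx": 0, "ry": 0, "rz": 0, "claw": 0.085},
    {"tx": -0.004, "ty": 0.004, "tz": -0.12, "rx": 0, "ry": 0, "rz": 0, "claw": 0.085},
    {"tx": -0.004, "ty": 0.004, "tz": -0.16, "rx": 0, "ry": 0, "rz": 0, "claw": 0.085},
    {"tx": -0.004, "ty": 0.004, "tz": -0.19, "rx": 0, "ry": 0, "rz": 0, "claw": 0.085},
    {"tx": -0.004, "ty": 0.004, "tz": -0.205, "rx": 0, "ry": 0, "rz": 0, "claw": 0.085},
    {"tx": -0.004, "ty": 0.004, "tz": -0.213, "rx": 0, "ry": 0, "rz": 0, "claw": 0.085},
    {"tx": -0.004, "ty": 0.004, "tz": -0.213, "rx": 0, "ry": 0, "rz": 0, "claw": 0.085},
    {"tx": -0.004, "ty": 0.004, "tz": -0.213, "rx": 0, "ry": 0, "rz": 0, "claw": 0.04},
    {"tx": -0.004, "ty": 0.004, "tz": -0.213, "rx": 0, "ry": 0, "rz": 0, "claw": 0.04},
    {"tx": -0.004, "ty": 0.004, "tz": -0.213, "rx": 0, "ry": 0, "rz": 0, "claw": 0.034},
    {"tx": -0.004, "ty": 0.004, "tz": -0.213, "rx": 0, "ry": 0, "rz": 0, "claw": 0.034}
  ]
}}

```text
clock: 2.6
eef_pos: [488.5, 339.2, 19.1]
tool_rot: [3.141, 0.001, 3.037]
force: [0.1, 0.1, 0.4]
width: 34.3
```

Call:
{"name": "apply_moves", "arguments": {
  "increments": [
    {"tx": 0, "ty": 0, "tz": 0, "rx": 0, "ry": 0, "rz": 0, "claw": 0.028},
    {"tx": 0, "ty": 0, "tz": 0, "rx": 0, "ry": 0, "rz": 0, "claw": 0.026},
    {"tx": 0, "ty": 0, "tz": 0, "rx": 0, "ry": 0, "rz": 0, "claw": 0.026}
  ]
}}

```text
clock: 2.9
eef_pos: [488.0, 339.0, 18.4]
tool_rot: [3.142, 0.0, 3.037]
force: [0.2, -0.3, 0.2]
width: 25.9
```

No contact at 26 mm opening, so the jaws are well centred. I'll close and lift straight up.

Call:
{"name": "apply_moves", "arguments": {
  "increments": [
    {"tx": 0, "ty": 0, "tz": 0, "rx": 0, "ry": 0, "rz": 0, "claw": 0.01},
    {"tx": 0, "ty": 0, "tz": 0, "rx": 0, "ry": 0, "rz": 0, "claw": 0.01},
    {"tx": 0, "ty": 0, "tz": 0, "rx": 0, "ry": 0, "rz": 0, "claw": 0.01},
    {"tx": 0, "ty": 0, "tz": 0.005, "rx": 0, "ry": 0, "rz": 0, "claw": 0.01},
    {"tx": 0, "ty": 0, "tz": 0.02, "rx": 0, "ry": 0, "rz": 0, "claw": 0.01},
    {"tx": 0, "ty": 0, "tz": 0.04, "rx": 0, "ry": 0, "rz": 0, "claw": 0.01},
    {"tx": 0, "ty": 0, "tz": 0.06, "rx": 0, "ry": 0, "rz": 0, "claw": 0.01},
    {"tx": 0, "ty": 0, "tz": 0.09, "rx": 0, "ry": 0, "rz": 0, "claw": 0.01},
    {"tx": 0, "ty": 0, "tz": 0.12, "rx": 0, "ry": 0, "rz": 0, "claw": 0.01},
    {"tx": 0, "ty": 0, "tz": 0.12, "rx": 0, "ry": 0, "rz": 0, "claw": 0.01}
  ]
}}

```text
clock: 3.9
eef_pos: [490.1, 341.2, 143.1]
tool_rot: [3.135, 0.006, 3.037]
force: [1.2, 1.2, -3.4]
width: 22.8
```

Call:
{"name": "apply_moves", "arguments": {
  "increments": [
    {"tx": 0.01, "ty": -0.03, "tz": 0.01, "rx": 0, "ry": 0, "rz": 0.3, "claw": 0.01},
    {"tx": 0.02, "ty": -0.06, "tz": 0.02, "rx": 0, "ry": 0, "rz": 0.6, "claw": 0.01},
    {"tx": 0.03, "ty": -0.1, "tz": 0.03, "rx": 0, "ry": 0, "rz": 0.91, "claw": 0.01},
    {"tx": 0.04, "ty": -0.14, "tz": 0.04, "rx": 0, "ry": 0, "rz": 0.91, "claw": 0.01},
    {"tx": 0.05, "ty": -0.18, "tz": 0.05, "rx": 0, "ry": 0, "rz": 0.91, "claw": 0.01},
    {"tx": 0.06, "ty": -0.22, "tz": 0.05, "rx": 0, "ry": 0, "rz": 0.91, "claw": 0.01},
    {"tx": 0.072, "ty": -0.25, "tz": 0.05, "rx": 0, "ry": 0, "rz": 0.91, "claw": 0.01},
    {"tx": 0.072, "ty": -0.27, "tz": 0.05, "rx": 0, "ry": 0, "rz": 0.91, "claw": 0.01},
    {"tx": 0.072, "ty": -0.279, "tz": 0.05, "rx": 0, "ry": 0, "rz": 0.91, "claw": 0.01},
    {"tx": 0.072, "ty": -0.279, "tz": 0.05, "rx": 0, "ry": 0, "rz": 0.91, "claw": 0.01},
    {"tx": 0.072, "ty": -0.279, "tz": 0.05, "rx": 0, "ry": 0, "rz": 0.91, "claw": 0.01},
    {"tx": 0.072, "ty": -0.279, "tz": 0.05, "rx": 0, "ry": 0, "rz": 0.91, "claw": 0.01}
  ]
}}

```text
clock: 5.1
eef_pos: [559.7, 62.2, 188.4]
tool_rot: [3.14, -0.0, 3.119]
force: [0.7, 0.3, -3.1]
width: 22.9
```

Run:
```python
from h import *
s=read_state();c=cam('wrist');a=snap('wrist','w3');np.savez('w3.npz',*c);print(s['clock'],s['eef_pos'],s['tool_rot'],s['qpos'],s['force'],s['width'])
cv2.imwrite('pics/w3.png',cv2.resize(a,(800,600),interpolation=2))
```

```text
5.1 [559.71951834  62.24806918 188.38136504] [ 3.14033160e+00 -5.00628894e-05  3.11922288e+00] [ 0.10950726  0.58353757 -0.41289783  1.80246169  0.30586421  0.8186765
  1.09502829] [ 0.71987602  0.29057157 -3.14083847] 22.873546158378005
```

View pics/w3.png

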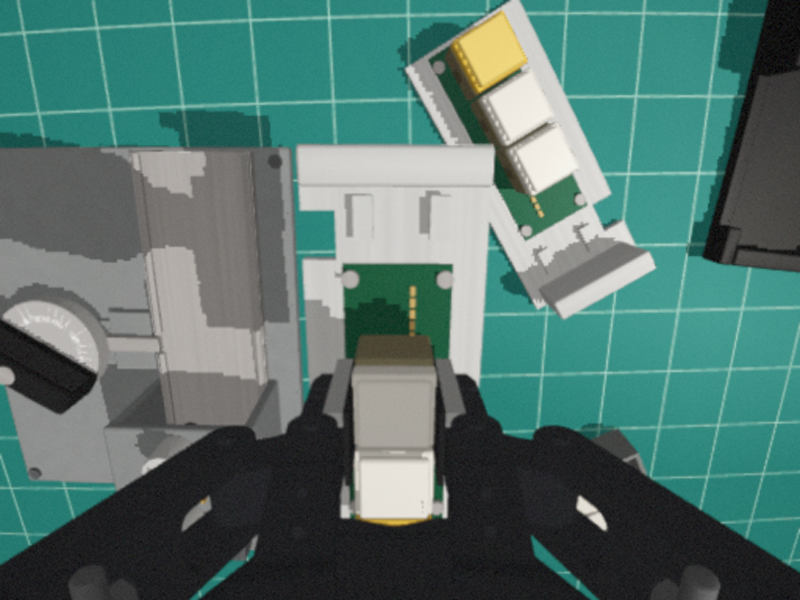

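The held board is straight in the jaws: tab top from (297,145) to (494,145), key row centred on column 395. The rails' inner edges at the bed front are near (146,152) and (236,152). I'll compare the tester fit with these.

Run:
```python
from h import *
ld=lambda n:tuple(np.load(n)[k] for k in np.load(n).files)
c=ld('w3.npz');k=800/512
v=[641,-72.2,-.025]
R=lambda a:np.array([[np.cos(a),-np.sin(a),0],[np.sin(a),np.cos(a),0],[0,0,1]])
P=np.array([(-163,32.5,20),(-163,-32.5,20),(-30,32.5,20),(-30,-32.5,20)]);print((w2px(c,P@R(v[2]).T+[v[0],v[1],0])*k).round(1).tolist())
u=np.array([(236,152),(146,152)])/k
for q in u: print('bed',px2w(c,q,20))
for z in (20,25): print('b', px2w(c,np.array((262,385))/k,z),px2w(c,np.array((165,400))/k,z))
p=[(-69,-25,33),(-69,25,33),(-59,25,33),(-59,-25,33),(-9,-12,39),(-9,12,39)]
uu=np.array([(297,146),(494,145),(494,185),(297,185),(356,375),(437,375)])/k
b,r=fit([(c,p,uu)],[552,62,-.02],176);print('board',b,r.round(1).tolist())
# row scans for rail edges (gray profile)
g=cv2.imread('pics/w3_raw.png').mean(2)
for y in (104,170,185,220): print(y,g[y,84:180].astype(int).tolist())
```

```text
[[236.7, 150.3], [136.8, 151.3], [253.4, 344.4], [164.0, 344.0]]
bed [479.8992099  -36.21088982  20.        ]
bed [477.91156041 -94.64643628  20.        ]
b [644.03543908 -36.1930481   20.        ] [ 655.25775244 -110.87389828   20.        ]
b [641.49836902 -34.58862991  25.        ] [ 652.54062926 -108.07128502   25.        ]
board [ 5.51836159e+02  6.31410622e+01 -1.99810124e-02] [[-1.1, -0.5], [1.1, -0.2], [-0.3, 0.3], [0.4, 0.7], [-2.6, 0.1], [1.9, -0.1]]
104 [122, 149, 171, 178, 171, 134, 148, 163, 163, 164, 165, 167, 167, 168, 169, 166, 168, 170, 171, 170, 170, 170, 171, 172, 171, 170, 171, 170, 169, 171, 172, 168, 171, 168, 168, 168, 169, 170, 170, 170, 169, 172, 173, 174, 170, 169, 169, 151, 119, 115, 115, 120, 120, 120, 116, 113, 115, 116, 114, 118, 119, 118, 117, 118, 117, 118, 116, 117, 114, 113, 106, 104, 103, 105, 113, 99, 105, 87, 86, 97, 98, 96, 97, 96, 97, 99, 94, 83, 67, 62, 64, 63, 60, 63, 65, 70]
170 [141, 145, 142, 142, 141, 140, 142, 142, 147, 139, 165, 175, 176, 155, 147, 167, 171, 170, 170, 168, 174, 175, 171, 173, 173, 175, 174, 175, 173, 172, 173, 174, 174, 1
[... 553 characters left out ...]
119, 121, 118, 120, 118, 119, 118, 116, 119, 121, 119, 120, 117, 117, 119, 118, 121, 121, 119, 120, 117, 118, 120, 118, 117, 116, 112, 107, 106, 108, 108, 100, 91, 84, 92, 96, 95, 94, 95, 95, 98, 94, 95, 93, 94, 98]
220 [167, 169, 166, 166, 166, 165, 166, 166, 166, 165, 167, 168, 168, 168, 168, 167, 167, 150, 120, 129, 161, 170, 174, 172, 173, 172, 172, 175, 178, 172, 175, 175, 173, 172, 175, 174, 174, 172, 174, 172, 172, 170, 171, 172, 174, 173, 175, 174, 174, 174, 172, 173, 174, 173, 172, 177, 174, 175, 175, 173, 171, 174, 176, 175, 176, 173, 174, 174, 176, 176, 173, 174, 173, 172, 175, 172, 162, 135, 140, 144, 164, 171, 166, 156, 150, 125, 134, 145, 144, 144, 144, 142, 145, 146, 145, 148]
```

Run:
```python
from h import *
ld=lambda n:tuple(np.load(n)[k] for k in np.load(n).files)
c=ld('w3.npz');a=-.025
for q in [(89,104),(153.5,104),(98,170),(159,170),(100,185),(160,185),(102.5,220),(161,220)]:
    w=px2w(c,q,20);d=w[:2]-[641,-72.2]
    print(q,w.round(1),'tester xy',(np.cos(a)*d[0]+np.sin(a)*d[1]).round(1),(-np.sin(a)*d[0]+np.cos(a)*d[1]).round(1))
```

```text
(89, 104) [ 484.3 -100.3   20. ] tester xy -156.0 -32.0
(153.5, 104) [486.4 -34.4  20. ] tester xy -155.4 33.9
(98, 170) [ 552.5 -102.1   20. ] tester xy -87.7 -32.1
(159, 170) [554.2 -36.1  20. ] tester xy -87.7 33.9
(100, 185) [ 569.2 -102.7   20. ] tester xy -71.0 -32.2
(160, 185) [570.7 -36.8  20. ] tester xy -71.1 33.6
(102.5, 220) [ 610.  -106.7   20. ] tester xy -30.2 -35.3
(161, 220) [611.3 -40.2  20. ] tester xy -30.5 31.2
```

Call:
{"name": "apply_moves", "arguments": {
  "increments": [
    {"tx": 0.001, "ty": -0.035, "tz": 0, "rx": 0, "ry": 0, "rz": 0, "claw": 0.01},
    {"tx": 0.001, "ty": -0.07, "tz": 0, "rx": 0, "ry": 0, "rz": 0, "claw": 0.01},
    {"tx": 0.001, "ty": -0.1, "tz": 0, "rx": 0, "ry": 0, "rz": 0, "claw": 0.01},
    {"tx": 0.001, "ty": -0.12, "tz": 0, "rx": 0, "ry": 0, "rz": 0, "claw": 0.01},
    {"tx": 0.001, "ty": -0.13, "tz": 0, "rx": 0, "ry": 0, "rz": 0, "claw": 0.01},
    {"tx": 0.001, "ty": -0.13, "tz": -0.03, "rx": 0, "ry": 0, "rz": 0, "claw": 0.01},
    {"tx": 0.001, "ty": -0.13, "tz": -0.06, "rx": 0, "ry": 0, "rz": 0, "claw": 0.01},
    {"tx": 0.001, "ty": -0.13, "tz": -0.09, "rx": 0, "ry": 0, "rz": 0, "claw": 0.01},
    {"tx": 0.001, "ty": -0.13, "tz": -0.12, "rx": 0, "ry": 0, "rz": 0, "claw": 0.01},
    {"tx": 0.001, "ty": -0.13, "tz": -0.14, "rx": 0, "ry": 0, "rz": 0, "claw": 0.01},
    {"tx": 0.001, "ty": -0.13, "tz": -0.148, "rx": 0, "ry": 0, "rz": 0, "claw": 0.01},
    {"tx": 0.001, "ty": -0.13, "tz": -0.148, "rx": 0, "ry": 0, "rz": 0, "claw": 0.01}
  ]
}}

```text
clock: 6.35
eef_pos: [560.7, -68.5, 39.6]
tool_rot: [3.141, -0.002, 3.118]
force: [0.5, 0.5, -3.0]
width: 22.9
```

Run:
```python
from h import *
s=read_state();c=cam('wrist');a=snap('wrist','w4');np.savez('w4.npz',*c);print(s['clock'],s['eef_pos'],s['tool_rot'],s['force'],s['width'])
b=cv2.imread('pics/w4_raw.png')[60:300,110:400]
d=snap('side','d4')[190:290,240:380]
o=np.zeros((600,800,3),np.uint8);o[:397,:480]=cv2.resize(b,(480,397),interpolation=2);o[:229,480:]=cv2.resize(d,(320,229),interpolation=2)
cv2.imwrite('pics/w4.png',o)
```

```text
6.35 [560.72735031 -68.45638349  39.57064636] [ 3.14069257e+00 -1.55238430e-03  3.11812048e+00] [ 0.5414672   0.49581314 -2.98007676] 22.920004234829253
```

View pics/w4.png

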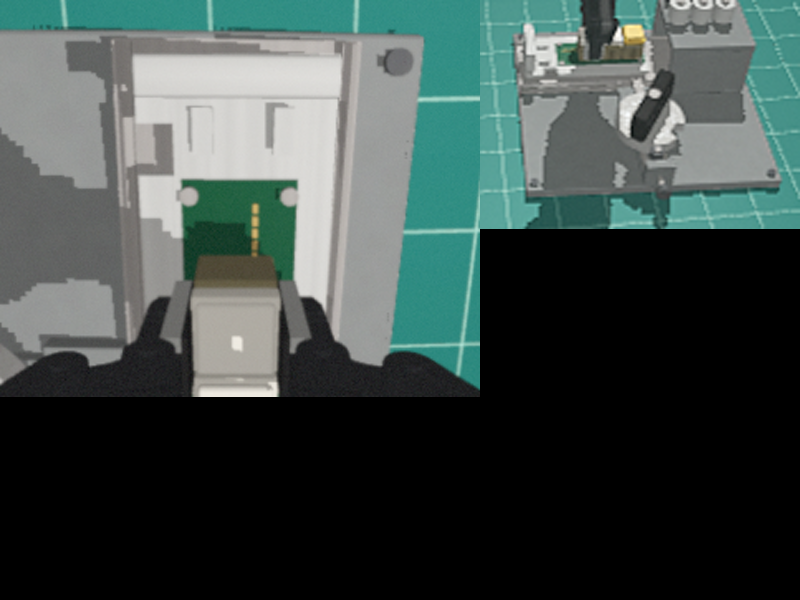

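The board sits between the rails, roughly centred (plate edges at ~136 and ~328, rails at ~122 and ~338), nose clear of the head. I'll let it settle before lowering.

Call:
{"name": "apply_moves", "arguments": {
  "increments": [
    {"tx": 0, "ty": 0, "tz": 0, "rx": 0, "ry": 0, "rz": 0, "claw": 0.01},
    {"tx": 0, "ty": 0, "tz": 0, "rx": 0, "ry": 0, "rz": 0, "claw": 0.01},
    {"tx": 0, "ty": 0, "tz": 0, "rx": 0, "ry": 0, "rz": 0, "claw": 0.01}
  ]
}}

```text
clock: 6.75
eef_pos: [561.5, -70.1, 41.1]
tool_rot: [-3.141, 0.001, 3.116]
force: [0.1, -0.1, -2.3]
width: 22.9
```

Call:
{"name": "apply_moves", "arguments": {
  "increments": [
    {"tx": 0, "ty": 0, "tz": -0.002, "rx": 0, "ry": 0, "rz": 0, "claw": 0.01},
    {"tx": 0, "ty": 0, "tz": -0.004, "rx": 0, "ry": 0, "rz": 0, "claw": 0.01},
    {"tx": 0, "ty": 0, "tz": -0.006, "rx": 0, "ry": 0, "rz": 0, "claw": 0.01},
    {"tx": 0, "ty": 0, "tz": -0.007, "rx": 0, "ry": 0, "rz": 0, "claw": 0.01},
    {"tx": 0, "ty": 0, "tz": -0.007, "rx": 0, "ry": 0, "rz": 0, "claw": 0.01},
    {"tx": 0, "ty": 0, "tz": -0.007, "rx": 0, "ry": 0, "rz": 0, "claw": 0.01}
  ]
}}

```text
clock: 7.35
eef_pos: [561.0, -69.9, 33.2]
tool_rot: [3.142, -0.0, 3.116]
force: [0.2, 0.1, -3.8]
width: 23.0
```

Call:
{"name": "apply_moves", "arguments": {
  "increments": [
    {"tx": 0, "ty": 0, "tz": -0.001, "rx": 0, "ry": 0, "rz": 0, "claw": 0.01},
    {"tx": 0, "ty": 0, "tz": -0.0015, "rx": 0, "ry": 0, "rz": 0, "claw": 0.01},
    {"tx": 0, "ty": 0, "tz": -0.0015, "rx": 0, "ry": 0, "rz": 0, "claw": 0.01},
    {"tx": 0, "ty": 0, "tz": -0.0015, "rx": 0, "ry": 0, "rz": 0, "claw": 0.01}
  ]
}}

```text
clock: 7.75
eef_pos: [561.2, -70.0, 32.5]
tool_rot: [-3.141, 0.001, 3.116]
force: [-2.2, 0.3, 5.9]
width: 22.9
```

Call:
{"name": "apply_moves", "arguments": {
  "increments": [
    {"tx": 0, "ty": 0, "tz": 0, "rx": 0, "ry": 0, "rz": 0, "claw": 0.044},
    {"tx": 0, "ty": 0, "tz": 0, "rx": 0, "ry": 0, "rz": 0, "claw": 0.044},
    {"tx": 0, "ty": 0, "tz": 0, "rx": 0, "ry": 0, "rz": 0, "claw": 0.044},
    {"tx": 0, "ty": 0, "tz": 0.005, "rx": 0, "ry": 0, "rz": 0, "claw": 0.044},
    {"tx": 0, "ty": 0, "tz": 0.02, "rx": 0, "ry": 0, "rz": 0, "claw": 0.044},
    {"tx": 0, "ty": 0, "tz": 0.05, "rx": 0, "ry": 0, "rz": 0, "claw": 0.044},
    {"tx": 0, "ty": 0, "tz": 0.09, "rx": 0, "ry": 0, "rz": 0, "claw": 0.044},
    {"tx": 0, "ty": 0, "tz": 0.12, "rx": 0, "ry": 0, "rz": -1.0, "claw": 0.044},
    {"tx": -0.02, "ty": 0, "tz": 0.12, "rx": 0, "ry": 0, "rz": -2.5, "claw": 0.044},
    {"tx": -0.04, "ty": 0.001, "tz": 0.12, "rx": 0, "ry": 0, "rz": -4.0, "claw": 0.044},
    {"tx": -0.06, "ty": 0.002, "tz": 0.12, "rx": 0, "ry": 0, "rz": -5.5, "claw": 0.044},
    {"tx": -0.072, "ty": 0.002, "tz": 0.12, "rx": 0, "ry": 0, "rz": -7.0, "claw": 0.044}
  ]
}}

```text
clock: 8.95
eef_pos: [487.5, -67.8, 153.1]
tool_rot: [3.141, 0.0, 2.5]
force: [-0.2, 0.3, 0.2]
width: 44.1
```

Call:
{"name": "apply_moves", "arguments": {
  "increments": [
    {"tx": 0, "ty": 0, "tz": 0, "rx": 0, "ry": 0, "rz": -1.5, "claw": 0.044},
    {"tx": 0, "ty": 0, "tz": 0, "rx": 0, "ry": 0, "rz": -3, "claw": 0.044},
    {"tx": 0, "ty": 0, "tz": 0, "rx": 0, "ry": 0, "rz": -4.5, "claw": 0.044},
    {"tx": 0, "ty": 0, "tz": 0, "rx": 0, "ry": 0, "rz": -6, "claw": 0.044},
    {"tx": 0, "ty": 0, "tz": 0, "rx": 0, "ry": 0, "rz": -7.5, "claw": 0.044},
    {"tx": 0, "ty": 0, "tz": 0, "rx": 0, "ry": 0, "rz": -9, "claw": 0.044},
    {"tx": 0, "ty": 0, "tz": 0, "rx": 0, "ry": 0, "rz": -10.5, "claw": 0.044},
    {"tx": 0, "ty": 0, "tz": 0, "rx": 0, "ry": 0, "rz": -11, "claw": 0.044},
    {"tx": 0, "ty": 0, "tz": 0, "rx": 0, "ry": 0, "rz": -11, "claw": 0.044},
    {"tx": 0, "ty": 0, "tz": 0, "rx": 0, "ry": 0, "rz": -11, "claw": 0.044}
  ]
}}

```text
clock: 9.95
eef_pos: [489.3, -67.7, 152.5]
tool_rot: [3.141, -0.0, 1.547]
force: [-0.1, -1.0, -0.3]
width: 44.1
```

Run:
```python
from h import *
s=read_state();c=cam('wrist');a=snap('wrist','w5');np.savez('w5.npz',*c);print(s['clock'],s['eef_pos'],s['tool_rot'],s['force'],s['qpos'])
cv2.imwrite('pics/w5.png',cv2.resize(a,(800,600),interpolation=2))
R=lambda a:np.array([[np.cos(a),-np.sin(a),0],[np.sin(a),np.cos(a),0],[0,0,1]])
p=np.array([(-69,-25,33),(-69,25,33),(-59,25,33),(-59,-25,33),(-9,-12,39),(-9,12,39),(66,12,39)])
print((w2px(c,p@R(-.025).T+[553,-69.8,20])*800/512).round().tolist())
```

```text
9.95 [489.26681208 -67.6971447  152.52816004] [ 3.14054681e+00 -4.97792457e-04  1.54706279e+00] [-0.06214664 -1.02771067 -0.2901541 ] [ 0.04428643  0.52593776  0.05288032  2.02779693 -0.04887554  0.58800552
  0.10694679]
[[386.0, 342.0], [385.0, 253.0], [404.0, 253.0], [404.0, 342.0], [498.0, 324.0], [500.0, 280.0], [642.0, 280.0]]
```

View pics/w5.png

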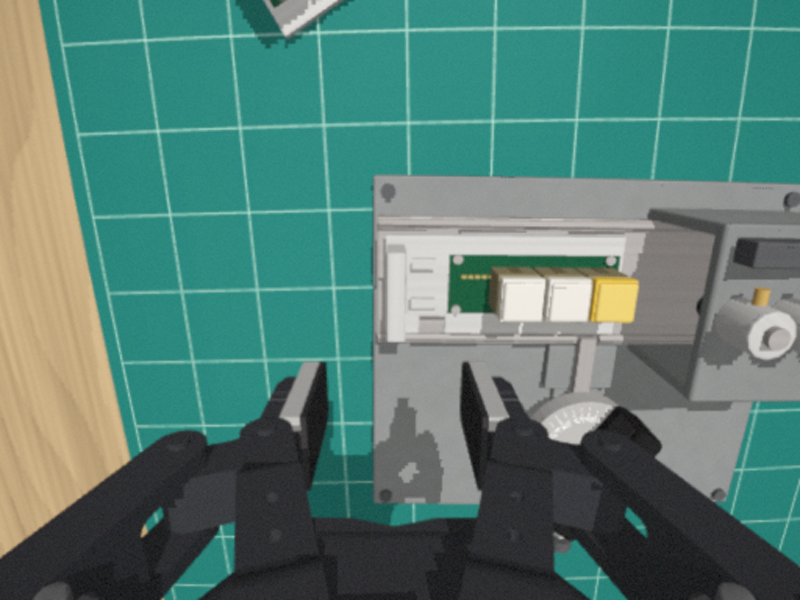

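The board lies flat in the rails, with the tab at columns 386–405, as predicted. I'll descend onto the tab.

Call:
{"name": "apply_moves", "arguments": {
  "increments": [
    {"tx": 0, "ty": 0, "tz": -0.04, "rx": 0, "ry": 0, "rz": 0, "claw": 0.044},
    {"tx": 0, "ty": 0, "tz": -0.08, "rx": 0, "ry": 0, "rz": 0, "claw": 0.044},
    {"tx": 0, "ty": 0, "tz": -0.11, "rx": 0, "ry": 0, "rz": 0, "claw": 0.044},
    {"tx": 0, "ty": 0, "tz": -0.12, "rx": 0, "ry": 0, "rz": 0, "claw": 0.044},
    {"tx": 0, "ty": 0, "tz": -0.12, "rx": 0, "ry": 0, "rz": 0, "claw": 0.044},
    {"tx": 0, "ty": 0, "tz": -0.12, "rx": 0, "ry": 0, "rz": 0, "claw": 0.02},
    {"tx": 0, "ty": 0, "tz": -0.12, "rx": 0, "ry": 0, "rz": 0, "claw": 0.014},
    {"tx": 0, "ty": 0, "tz": -0.12, "rx": 0, "ry": 0, "rz": 0, "claw": 0.0},
    {"tx": 0, "ty": 0, "tz": -0.12, "rx": 0, "ry": 0, "rz": 0, "claw": 0.0},
    {"tx": 0, "ty": 0, "tz": -0.12, "rx": 0, "ry": 0, "rz": 0, "claw": 0.0},
    {"tx": 0, "ty": 0, "tz": -0.12, "rx": 0, "ry": 0, "rz": 0, "claw": 0.0}
  ]
}}

```text
clock: 11.1
eef_pos: [490.3, -68.2, 33.5]
tool_rot: [3.138, 0.0, 1.545]
force: [-0.6, -0.5, 6.7]
width: 8.8
```

Call:
{"name": "apply_moves", "arguments": {
  "increments": [
    {"tx": 0.004, "ty": 0, "tz": 0, "rx": 0, "ry": 0, "rz": 0, "claw": 0.0},
    {"tx": 0.012, "ty": 0, "tz": 0, "rx": 0, "ry": 0, "rz": 0, "claw": 0.0},
    {"tx": 0.02, "ty": -0.0005, "tz": 0, "rx": 0, "ry": 0, "rz": 0, "claw": 0.0},
    {"tx": 0.028, "ty": -0.0007, "tz": 0, "rx": 0, "ry": 0, "rz": 0, "claw": 0.0},
    {"tx": 0.036, "ty": -0.0009, "tz": 0, "rx": 0, "ry": 0, "rz": 0, "claw": 0.0},
    {"tx": 0.044, "ty": -0.0011, "tz": 0, "rx": 0, "ry": 0, "rz": 0, "claw": 0.0},
    {"tx": 0.052, "ty": -0.0013, "tz": 0, "rx": 0, "ry": 0, "rz": 0, "claw": 0.0},
    {"tx": 0.06, "ty": -0.0015, "tz": 0, "rx": 0, "ry": 0, "rz": 0, "claw": 0.0},
    {"tx": 0.068, "ty": -0.0017, "tz": 0, "rx": 0, "ry": 0, "rz": 0, "claw": 0.0},
    {"tx": 0.076, "ty": -0.0019, "tz": 0, "rx": 0, "ry": 0, "rz": 0, "claw": 0.0},
    {"tx": 0.082, "ty": -0.0021, "tz": 0, "rx": 0, "ry": 0, "rz": 0, "claw": 0.0},
    {"tx": 0.086, "ty": -0.0022, "tz": 0, "rx": 0, "ry": 0, "rz": 0, "claw": 0.0}
  ]
}}

```text
clock: 12.3
eef_pos: [567.4, -70.3, 33.3]
tool_rot: [-3.127, -0.0, 1.545]
force: [-18.4, 0.8, 23.9]
width: 8.5
```

Call:
{"name": "apply_moves", "arguments": {
  "increments": [
    {"tx": 0.003, "ty": 0, "tz": 0, "rx": 0, "ry": 0, "rz": 0, "claw": 0.0},
    {"tx": 0.006, "ty": 0, "tz": 0, "rx": 0, "ry": 0, "rz": 0, "claw": 0.0},
    {"tx": 0.009, "ty": 0, "tz": 0, "rx": 0, "ry": 0, "rz": 0, "claw": 0.0},
    {"tx": 0.009, "ty": 0, "tz": 0, "rx": 0, "ry": 0, "rz": 0, "claw": 0.0},
    {"tx": 0.009, "ty": 0, "tz": 0, "rx": 0, "ry": 0, "rz": 0, "claw": 0.0}
  ]
}}

```text
clock: 12.8
eef_pos: [577.5, -70.4, 33.3]
tool_rot: [-3.13, -0.0, 1.545]
force: [-13.6, 0.8, 18.5]
width: 8.6
```

Downward bias is causing friction (about 20 N), so I'll relieve z by about 1.5 mm and push on.

Call:
{"name": "apply_moves", "arguments": {
  "increments": [
    {"tx": 0.0, "ty": 0, "tz": 0.001, "rx": 0, "ry": 0, "rz": 0, "claw": 0.0},
    {"tx": 0.0, "ty": 0, "tz": 0.0015, "rx": 0, "ry": 0, "rz": 0, "claw": 0.0},
    {"tx": 0.0, "ty": 0, "tz": 0.0015, "rx": 0, "ry": 0, "rz": 0, "claw": 0.0},
    {"tx": 0.0, "ty": 0, "tz": 0.0015, "rx": 0, "ry": 0, "rz": 0, "claw": 0.0}
  ]
}}

```text
clock: 13.2
eef_pos: [584.3, -70.0, 33.4]
tool_rot: [3.141, -0.0, 1.546]
force: [0.1, 0.6, -1.4]
width: 8.7
```

Forces are now near zero, with x at 584.3. I'll push gently on to the stop.

Call:
{"name": "apply_moves", "arguments": {
  "increments": [
    {"tx": 0.001, "ty": 0, "tz": 0, "rx": 0, "ry": 0, "rz": 0, "claw": 0.0},
    {"tx": 0.002, "ty": 0, "tz": 0, "rx": 0, "ry": 0, "rz": 0, "claw": 0.0},
    {"tx": 0.003, "ty": 0, "tz": 0, "rx": 0, "ry": 0, "rz": 0, "claw": 0.0},
    {"tx": 0.003, "ty": 0, "tz": 0, "rx": 0, "ry": 0, "rz": 0, "claw": 0.0},
    {"tx": 0.003, "ty": 0, "tz": 0, "rx": 0, "ry": 0, "rz": 0, "claw": 0.0}
  ]
}}

```text
clock: 13.7
eef_pos: [584.4, -70.0, 33.4]
tool_rot: [-3.136, -0.0, 1.545]
force: [-7.0, 0.1, 6.6]
width: 8.8
```

Call:
{"name": "apply_moves", "arguments": {
  "increments": [
    {"tx": 0.002, "ty": 0, "tz": 0, "rx": 0, "ry": 0, "rz": 0, "claw": 0.0},
    {"tx": 0.004, "ty": 0, "tz": 0.0005, "rx": 0, "ry": 0, "rz": 0, "claw": 0.0},
    {"tx": 0.006, "ty": 0, "tz": 0.001, "rx": 0, "ry": 0, "rz": 0, "claw": 0.0},
    {"tx": 0.006, "ty": 0, "tz": 0.001, "rx": 0, "ry": 0, "rz": 0, "claw": 0.0},
    {"tx": 0.006, "ty": 0, "tz": 0.001, "rx": 0, "ry": 0, "rz": 0, "claw": 0.0}
  ]
}}

```text
clock: 14.2
eef_pos: [588.0, -70.0, 33.4]
tool_rot: [-3.132, -0.001, 1.545]
force: [-9.9, 0.7, 3.2]
width: 8.5
```

Call:
{"name": "apply_moves", "arguments": {
  "increments": [
    {"tx": 0.002, "ty": 0, "tz": 0, "rx": 0, "ry": 0, "rz": 0, "claw": 0.0},
    {"tx": 0.004, "ty": 0, "tz": 0, "rx": 0, "ry": 0, "rz": 0, "claw": 0.0},
    {"tx": 0.004, "ty": 0, "tz": 0, "rx": 0, "ry": 0, "rz": 0, "claw": 0.0},
    {"tx": 0.004, "ty": 0, "tz": 0, "rx": 0, "ry": 0, "rz": 0, "claw": 0.0},
    {"tx": 0.004, "ty": 0, "tz": 0, "rx": 0, "ry": 0, "rz": 0, "claw": 0.0}
  ]
}}

```text
clock: 14.7
eef_pos: [588.0, -70.0, 33.4]
tool_rot: [-3.124, -0.001, 1.545]
force: [-16.9, 0.7, 12.7]
width: 8.7
```

Call:
{"name": "apply_moves", "arguments": {
  "increments": [
    {"tx": 0.003, "ty": 0, "tz": 0.001, "rx": 0, "ry": 0, "rz": 0, "claw": 0.0},
    {"tx": 0.006, "ty": 0, "tz": 0.003, "rx": 0, "ry": 0, "rz": 0, "claw": 0.0},
    {"tx": 0.006, "ty": 0, "tz": 0.003, "rx": 0, "ry": 0, "rz": 0, "claw": 0.0},
    {"tx": 0.006, "ty": 0, "tz": 0.003, "rx": 0, "ry": 0, "rz": 0, "claw": 0.0}
  ]
}}

```text
clock: 15.1
eef_pos: [588.3, -69.4, 34.2]
tool_rot: [-3.112, -0.002, 1.544]
force: [-24.4, 1.8, 7.2]
width: 8.7
```

Stopped firmly at x≈588 with 24 N, which matches home. I'll relax the push and open.

Call:
{"name": "apply_moves", "arguments": {
  "increments": [
    {"tx": -0.005, "ty": 0, "tz": -0.001, "rx": 0, "ry": 0, "rz": 0, "claw": 0.0},
    {"tx": -0.01, "ty": 0, "tz": -0.002, "rx": 0, "ry": 0, "rz": 0, "claw": 0.0},
    {"tx": -0.0135, "ty": 0, "tz": -0.003, "rx": 0, "ry": 0, "rz": 0, "claw": 0.0},
    {"tx": -0.0135, "ty": 0, "tz": -0.003, "rx": 0, "ry": 0, "rz": 0, "claw": 0.0},
    {"tx": -0.0135, "ty": 0, "tz": -0.003, "rx": 0, "ry": 0, "rz": 0, "claw": 0.0}
  ]
}}

```text
clock: 15.6
eef_pos: [588.1, -70.0, 33.7]
tool_rot: [-3.138, -0.0, 1.545]
force: [-5.2, 0.7, -2.8]
width: 8.4
```

Call:
{"name": "apply_moves", "arguments": {
  "increments": [
    {"tx": 0, "ty": 0, "tz": 0, "rx": 0, "ry": 0, "rz": 0, "claw": 0.03},
    {"tx": 0, "ty": 0, "tz": 0, "rx": 0, "ry": 0, "rz": 0, "claw": 0.03},
    {"tx": 0, "ty": 0, "tz": 0, "rx": 0, "ry": 0, "rz": 0, "claw": 0.03},
    {"tx": 0, "ty": 0, "tz": 0.01, "rx": 0, "ry": 0, "rz": 0, "claw": 0.03},
    {"tx": 0, "ty": 0, "tz": 0.04, "rx": 0, "ry": 0, "rz": 0, "claw": 0.03},
    {"tx": 0, "ty": 0, "tz": 0.08, "rx": 0, "ry": 0, "rz": 0, "claw": 0.03},
    {"tx": 0.0, "ty": 0, "tz": 0.116, "rx": 0, "ry": 0, "rz": -1, "claw": 0.044},
    {"tx": 0.01, "ty": -0.03, "tz": 0.116, "rx": 0, "ry": 0, "rz": -2.5, "claw": 0.044},
    {"tx": 0.017, "ty": -0.06, "tz": 0.116, "rx": 0, "ry": 0, "rz": -4, "claw": 0.044},
    {"tx": 0.017, "ty": -0.09, "tz": 0.116, "rx": 0, "ry": 0, "rz": -5.5, "claw": 0.044},
    {"tx": 0.017, "ty": -0.106, "tz": 0.116, "rx": 0, "ry": 0, "rz": -6.9, "claw": 0.044},
    {"tx": 0.017, "ty": -0.106, "tz": 0.116, "rx": 0, "ry": 0, "rz": -6.9, "claw": 0.044}
  ]
}}

```text
clock: 16.8
eef_pos: [608.6, -180.6, 152.0]
tool_rot: [3.134, 0.0, 0.939]
force: [-0.2, -0.1, 0.2]
width: 44.4
```

Run:
```python
from h import *
s=read_state();a=snap('scene','s6');d=snap('side','d6');print(s['clock'],s['eef_pos'],s['tool_rot'],s['force'],s['width'])
c=cam('wrist');a=snap('wrist','w6');np.savez('w6.npz',*c)
# board home check in side image: predicted keys/tab px
R=lambda a:np.array([[np.cos(a),-np.sin(a),0],[np.sin(a),np.cos(a),0],[0,0,1]])
S=cam('side')
b=d[190:290,240:380]
o=np.zeros((600,800,3),np.uint8);o[:300,:420]=cv2.resize(b,(420,300),interpolation=2)
o[300:600,:400]=cv2.resize(a,(400,300),interpolation=3)
o[0:300,420:800]=cv2.resize(cv2.imread('pics/s6_raw.png')[185:260,190:285],(380,300),interpolation=2)
o[300:600,400:800]=cv2.resize(a[120:300,136:376],(400,300),interpolation=2)
cv2.imwrite('pics/c6.png',o)
T=np.array([(-64+10,0,53),(-54,25,53),(-54,-25,53),(-32,-105,78)])@R(-.025).T+[641,-72.1,0]
print('side',((w2px(S,T)-[240,190])*3).round().tolist(),'wrist',((w2px(c,T)-[136,120])*1.667+[400,300]).round().tolist())
```

```text
16.8 [ 608.57669804 -180.59187236  152.01561473] [3.13433148e+00 3.37992469e-04 9.38853912e-01] [-0.23113826 -0.06611499  0.18748374] 44.39280358121705
side [[175.0, 53.0], [170.0, 33.0], [180.0, 73.0], [228.0, 122.0]] wrist [[426.0, 268.0], [391.0, 221.0], [459.0, 313.0], [592.0, 437.0]]
```

View pics/c6.png

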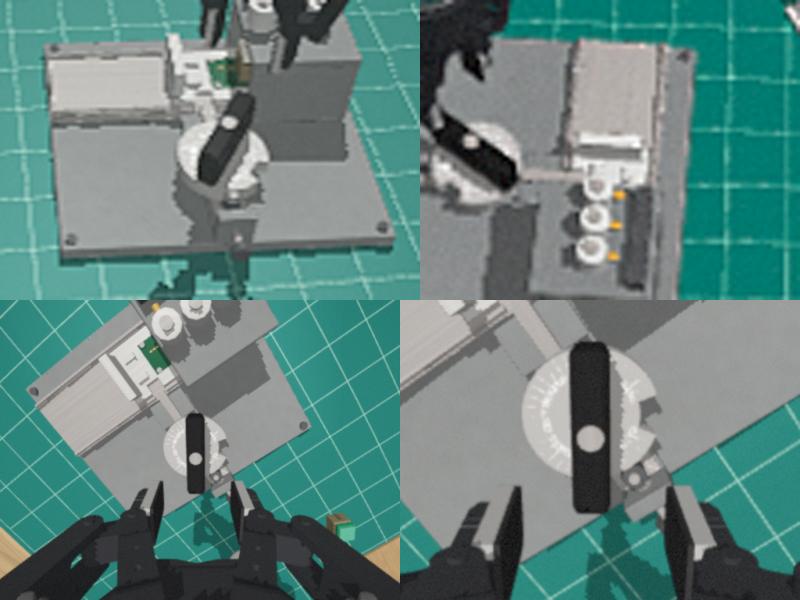

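The wrist crop shows the knob centre at (591,438), against (592,437) predicted, with the bar lined up square to the jaws. The side and scene crops show the board at the head, as predicted for home. I'll descend and grip the knob.

Call:
{"name": "apply_moves", "arguments": {
  "increments": [
    {"tx": 0, "ty": 0, "tz": 0, "rx": 0, "ry": 0, "rz": 0, "claw": 0.044},
    {"tx": 0, "ty": 0, "tz": -0.03, "rx": 0, "ry": 0, "rz": 0, "claw": 0.044},
    {"tx": 0, "ty": 0, "tz": -0.06, "rx": 0, "ry": 0, "rz": 0, "claw": 0.044},
    {"tx": 0, "ty": 0, "tz": -0.085, "rx": 0, "ry": 0, "rz": 0, "claw": 0.044},
    {"tx": 0, "ty": 0, "tz": -0.097, "rx": 0, "ry": 0, "rz": 0, "claw": 0.044},
    {"tx": 0, "ty": 0, "tz": -0.1, "rx": 0, "ry": 0, "rz": 0, "claw": 0.044},
    {"tx": 0, "ty": 0, "tz": -0.1, "rx": 0, "ry": 0, "rz": 0, "claw": 0.03},
    {"tx": 0, "ty": 0, "tz": -0.1, "rx": 0, "ry": 0, "rz": 0, "claw": 0.022},
    {"tx": 0, "ty": 0, "tz": -0.1, "rx": 0, "ry": 0, "rz": 0, "claw": 0.0},
    {"tx": 0, "ty": 0, "tz": -0.1, "rx": 0, "ry": 0, "rz": 0, "claw": 0.0},
    {"tx": 0, "ty": 0, "tz": -0.1, "rx": 0, "ry": 0, "rz": 0, "claw": 0.0}
  ]
}}

```text
clock: 18.05
eef_pos: [606.7, -175.7, 51.8]
tool_rot: [3.141, -0.001, 0.944]
force: [-2.4, 2.7, 5.4]
width: 17.1
```

Call:
{"name": "apply_moves", "arguments": {
  "increments": [
    {"tx": 0, "ty": 0, "tz": 0, "rx": 0, "ry": 0, "rz": -1, "claw": 0.0},
    {"tx": 0, "ty": 0, "tz": 0, "rx": 0, "ry": 0, "rz": -2, "claw": 0.0},
    {"tx": 0, "ty": 0, "tz": 0, "rx": 0, "ry": 0, "rz": -3, "claw": 0.0},
    {"tx": 0, "ty": 0, "tz": 0, "rx": 0, "ry": 0, "rz": -4, "claw": 0.0},
    {"tx": 0, "ty": 0, "tz": 0, "rx": 0, "ry": 0, "rz": -5, "claw": 0.0},
    {"tx": 0, "ty": 0, "tz": 0, "rx": 0, "ry": 0, "rz": -6, "claw": 0.0},
    {"tx": 0, "ty": 0, "tz": 0, "rx": 0, "ry": 0, "rz": -7, "claw": 0.0},
    {"tx": 0, "ty": 0, "tz": 0, "rx": 0, "ry": 0, "rz": -8, "claw": 0.0},
    {"tx": 0, "ty": 0, "tz": 0, "rx": 0, "ry": 0, "rz": -9, "claw": 0.0},
    {"tx": 0, "ty": 0, "tz": 0, "rx": 0, "ry": 0, "rz": -9.7, "claw": 0.0},
    {"tx": 0, "ty": 0, "tz": 0, "rx": 0, "ry": 0, "rz": -9.7, "claw": 0.0}
  ]
}}

```text
clock: 19.15
eef_pos: [606.6, -175.9, 51.9]
tool_rot: [-3.141, -0.001, 0.094]
force: [-3.6, 2.3, 6.6]
width: 16.9
```

Call:
{"name": "apply_moves", "arguments": {
  "increments": [
    {"tx": 0, "ty": 0, "tz": 0, "rx": 0, "ry": 0, "rz": -0.5, "claw": 0.0},
    {"tx": 0, "ty": 0, "tz": 0, "rx": 0, "ry": 0, "rz": -1.0, "claw": 0.0},
    {"tx": 0, "ty": 0, "tz": 0, "rx": 0, "ry": 0, "rz": -1.4, "claw": 0.0},
    {"tx": 0, "ty": 0, "tz": 0, "rx": 0, "ry": 0, "rz": -1.4, "claw": 0.0},
    {"tx": 0, "ty": 0, "tz": 0, "rx": 0, "ry": 0, "rz": -1.4, "claw": 0.0}
  ]
}}

```text
clock: 19.65
eef_pos: [606.8, -175.9, 51.9]
tool_rot: [-3.141, -0.001, -0.025]
force: [-2.7, 0.9, 5.8]
width: 16.9
```

Run:
```python
from h import *
s=read_state();print(s['clock'],s['eef_pos'],s['tool_rot'],s['force'],s['torque'],s['width'],s['qpos'])
```

```text
19.65 [ 606.78297658 -175.85608164   51.87787286] [-3.14088936e+00 -1.08268519e-03 -2.51084976e-02] [-2.65230729  0.89041462  5.82909938] [ 0.30873226  0.53736444 -0.04731586] 16.943829166817196 [-0.01786037  0.8762885   0.43795286  1.71127631 -0.54797551  0.67796343
 -0.87914745]
```

Call:
{"name": "apply_moves", "arguments": {
  "increments": [
    {"tx": 0, "ty": 0, "tz": 0, "rx": 0, "ry": 0, "rz": -0.5, "claw": 0.0},
    {"tx": 0, "ty": 0, "tz": 0, "rx": 0, "ry": 0, "rz": -1.0, "claw": 0.0},
    {"tx": 0, "ty": 0, "tz": 0, "rx": 0, "ry": 0, "rz": -1.5, "claw": 0.0},
    {"tx": 0, "ty": 0, "tz": 0, "rx": 0, "ry": 0, "rz": -1.5, "claw": 0.0},
    {"tx": 0, "ty": 0, "tz": 0, "rx": 0, "ry": 0, "rz": -1.5, "claw": 0.0}
  ]
}}

```text
clock: 20.15
eef_pos: [606.9, -175.9, 51.9]
tool_rot: [-3.141, -0.001, -0.154]
force: [-3.3, 2.1, 6.5]
width: 16.8
```

Run:
```python
from h import *
s=read_state();print(s['clock'],s['eef_pos'],s['tool_rot'],s['force'],s['torque'],s['width'])
```

```text
20.15 [ 606.8588193  -175.89809927   51.8902324 ] [-3.14113804e+00 -1.00338575e-03 -1.54204932e-01] [-3.25792784  2.10673072  6.45544875] [0.17952622 0.56233435 0.44195182] 16.838867715380974
```

Call:
{"name": "apply_moves", "arguments": {
  "increments": [
    {"tx": 0, "ty": 0, "tz": 0, "rx": 0, "ry": 0, "rz": 1.0, "claw": 0.0},
    {"tx": 0, "ty": 0, "tz": 0, "rx": 0, "ry": 0, "rz": 2.0, "claw": 0.0},
    {"tx": 0, "ty": 0, "tz": 0, "rx": 0, "ry": 0, "rz": 3.0, "claw": 0.0},
    {"tx": 0, "ty": 0, "tz": 0, "rx": 0, "ry": 0, "rz": 3.0, "claw": 0.0},
    {"tx": 0, "ty": 0, "tz": 0, "rx": 0, "ry": 0, "rz": 3.0, "claw": 0.0}
  ]
}}

```text
clock: 20.65
eef_pos: [606.5, -175.8, 51.9]
tool_rot: [-3.14, -0.001, 0.101]
force: [-3.4, 2.2, 7.4]
width: 17.0
```

Run:
```python
from h import *
s=read_state();print(s['clock'],s['eef_pos'],s['tool_rot'],s['force'],s['torque'],s['width'])
```

```text
20.65 [ 606.47576588 -175.84115794   51.87619699] [-3.13975527e+00 -1.38869416e-03  1.01091162e-01] [-3.40840486  2.24722271  7.35807227] [ 0.37573433  0.61159414 -1.11364116] 16.99369000158958
```

Torque reached -1.11 N m turning back and +0.44 turning on, well above the 0.15 friction, so the cam is stopped both ways and locked. I'll return to neutral, release and retreat.

Call:
{"name": "apply_moves", "arguments": {
  "increments": [
    {"tx": 0, "ty": 0, "tz": 0, "rx": 0, "ry": 0, "rz": -0.8, "claw": 0.0},
    {"tx": 0, "ty": 0, "tz": 0, "rx": 0, "ry": 0, "rz": -1.5, "claw": 0.0},
    {"tx": 0, "ty": 0, "tz": 0, "rx": 0, "ry": 0, "rz": -1.5, "claw": 0.0},
    {"tx": 0, "ty": 0, "tz": 0, "rx": 0, "ry": 0, "rz": -1.5, "claw": 0.04},
    {"tx": 0, "ty": 0, "tz": 0, "rx": 0, "ry": 0, "rz": -1.5, "claw": 0.04},
    {"tx": 0, "ty": 0, "tz": 0, "rx": 0, "ry": 0, "rz": -1.5, "claw": 0.04},
    {"tx": 0, "ty": 0, "tz": 0.02, "rx": 0, "ry": 0, "rz": -1.5, "claw": 0.04},
    {"tx": 0, "ty": 0, "tz": 0.06, "rx": 0, "ry": 0, "rz": -1.5, "claw": 0.04},
    {"tx": 0, "ty": 0, "tz": 0.1, "rx": 0, "ry": 0, "rz": -1.5, "claw": 0.04},
    {"tx": 0, "ty": 0, "tz": 0.14, "rx": 0, "ry": 0, "rz": -1.5, "claw": 0.04},
    {"tx": 0, "ty": 0, "tz": 0.14, "rx": 0, "ry": 0, "rz": -1.5, "claw": 0.04},
    {"tx": 0, "ty": 0, "tz": 0.14, "rx": 0, "ry": 0, "rz": -1.5, "claw": 0.04}
  ]
}}

```text
clock: 21.85
eef_pos: [607.1, -176.3, 191.3]
tool_rot: [3.141, -0.002, -0.025]
force: [-0.1, 0.6, -0.1]
width: 39.7
```

Run:
```python
from h import *
s=read_state();c=cam('wrist');a=snap('wrist','w7');print(s['clock'],s['eef_pos'],s['tool_rot'],s['force'],s['width'])
T=lambda p:np.array(p)@np.array([[np.cos(-.025),-np.sin(-.025),0],[np.sin(-.025),np.cos(-.025),0],[0,0,1]]).T+[641,-72.1,0]
# rectify tester top view at z=78 -> bar angle; z=53 -> tab
def top(z,xs,ys):
    X,Y=np.meshgrid(xs,ys,indexing='ij');P=T(np.stack([X,Y,0*X+z],-1).reshape(-1,3))
    uv=w2px(c,P).astype(np.float32).reshape(len(xs),len(ys),2)
    return cv2.remap(a,uv[...,0].copy(),uv[...,1].copy(),1).mean(2)
g=top(78,np.arange(-82,20),np.arange(-145,-65));m=(g<60).astype(np.uint8)
n,l,st,ce=cv2.connectedComponentsWithStats(m);k=1+np.argmax(st[1:,4]);pt=np.argwhere(l==k).astype(np.float32);print('bar',cv2.minAreaRect(pt),ce[k]-[0,0],st[k])
g=top(53,np.arange(-75,-35),np.arange(-20,21,10));print('tab profile x-75..-36 (y=-20..20 mean)',g.mean(1).astype(int).tolist())
```

```text
21.85 [ 607.10294667 -176.27484433  191.29958832] [ 3.14138976e+00 -2.33460159e-03 -2.51346553e-02] [-0.05861891  0.56875047 -0.10432995] 39.71589320447369
bar ((51.5, 40.0), (16.0, 79.0), 90.0) [40.13419913 51.88744589] [  32   12   17   80 1155]
tab profile x-75..-36 (y=-20..20 mean) [182, 181, 181, 181, 180, 181, 181, 181, 181, 182, 182, 180, 179, 178, 179, 181, 195, 211, 219, 221, 223, 224, 224, 223, 221, 211, 176, 143, 139, 140, 141, 142, 144, 162, 194, 205, 206, 202, 195, 194]
```

The bar is exactly parallel to the rails. The tab spans x -59 to -49 (centre -54), which is home. One numeric check of bolt travel against the earlier picture remains.

Run:
```python
from h import *
T=lambda p:np.array(p)@np.array([[np.cos(-.025),-np.sin(-.025),0],[np.sin(-.025),np.cos(-.025),0],[0,0,1]]).T+[641,-72.1,0]
def top(a,c,z,xs,ys):
    X,Y=np.meshgrid(xs,ys,indexing='ij');P=T(np.stack([X,Y,0*X+z],-1).reshape(-1,3))
    uv=w2px(c,P).astype(np.float32).reshape(len(xs),len(ys),2)
    return cv2.remap(a,uv[...,0].copy(),uv[...,1].copy(),1).mean(2)
f=np.load('w6.npz');c6=tuple(f[k] for k in f.files)
for n,c in (('w6',c6),('w7',cam('wrist'))):
    a=cv2.imread(f'pics/{n}_raw.png')
    print(n,'tail',top(a,c,35,np.arange(-34,-29),np.arange(-185,-138,2)).mean(0).astype(int).tolist())
    print(n,'dog',top(a,c,25,np.arange(-34,-29),np.arange(-68,-14,2)).mean(0).astype(int).tolist())
a=cv2.imread('pics/d6_raw.png');b=snap('side','d7');S=cam('side')
for n,i in (('d6',a),('d7',b)): print(n,top(i,S,35,np.arange(-34,-29),np.arange(-185,-138,2)).mean(0).astype(int).tolist(), top(i,S,25,np.arange(-34,-29),np.arange(-68,-14,2)).mean(0).astype(int).tolist())
```

```text
w6 tail [27, 32, 50, 87, 132, 150, 140, 148, 149, 149, 150, 125, 114, 135, 129, 104, 121, 143, 140, 115, 102, 154, 193, 195]
w6 dog [174, 176, 177, 177, 177, 178, 178, 179, 178, 179, 178, 178, 178, 179, 179, 180, 180, 181, 182, 184, 182, 183, 183, 184, 142, 163, 211]
w7 tail [84, 84, 92, 105, 106, 105, 77, 115, 154, 157, 157, 158, 146, 129, 168, 169, 169, 171, 163, 137, 126, 109, 100, 119]
w7 dog [204, 191, 184, 183, 183, 182, 183, 183, 183, 184, 184, 185, 185, 185, 186, 186, 186, 186, 187, 187, 186, 187, 188, 187, 144, 155, 218]
d6 [113, 129, 132, 117, 106, 102, 100, 98, 98, 98, 108, 148, 158, 163, 170, 120, 82, 63, 102, 116, 119, 161, 169, 160] [131, 161, 183, 202, 212, 220, 212, 199, 193, 189, 190, 193, 198, 196, 191, 189, 189, 192, 193, 194, 197, 196, 159, 138, 153, 176, 201]
d7 [66, 84, 98, 108, 112, 107, 100, 97, 95, 96, 107, 145, 155, 158, 161, 161, 153, 129, 103, 80, 66, 61, 79, 101] [46, 56, 66, 73, 74, 69, 63, 58, 68, 102, 173, 197, 201, 196, 190, 187, 186, 187, 191, 195, 194, 190, 176, 165, 163, 175, 198]
```

The side view shows the roller feature moved about 8–10 mm toward the cam, so the bolt has dropped.

```bash
python3 -c "
from cell import *
print(finish_job())"
```

```text
the job is handed in; nothing more can be done
None
```

The job is handed in at about 22 s of the 51 s allowed; the system gave no verdict.

- **Moves:** I lifted the key board from the tray by its keys and laid it in the rails with its nose clear of the head, then let go. I gripped it again by the pull tab and slid it to the stop, which held at 24 N. Then I turned the cam knob clockwise to lock it and withdrew.
- **Board and knob:** In the last pictures the tab centre is at tester x ≈ -54 mm, which is home. The knob bar lies parallel to the rails.
- **Cam lock:** The cam resisted both ways, at +0.44 and -1.1 N m, against about 0.15 N m of friction.
- **Bolt:** The side picture shows its roller about 8–10 mm further in. That is a rough estimate; the bolt's final travel was not measured directly, and the wrist picture gave no clear reading of it.
- **Problems on the way:** The first move call was refused and resent with all its fields. During the slide the gripper pressed down with about 20 N and caused friction; I eased it off before the final push.
- **Measuring disagreement:** The first board position from the three cameras differed by 4–8 mm. I used the wrist camera's value, and the later checks agreed with it.
- **Bystanders:** I sent nothing near them, but did not check them in a picture at the end.

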